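# Ready the sherd clamp and hold it open

### The job

Get the mending clamp ready for the next sherd: slide the wooden scraper flat, lengthwise, through the clamp's open guide and fully home into its covered slot, where it serves as the sherd's rest, and let go of it. Then pull the spring jaw out by its upright knob until its pointer stands at the mark, and keep it there: finish while still holding the knob with the jaw open. Leave the sherd, the hand lens and the film canister where they are.

Things in the scene. Friction and masses are not known exactly. Their poses are not given: they have to be found in the camera images.
- clamp: The fixed mending clamp: wooden base board spanning x -150 to 50, y -80 to 48 mm, top at z = 12 mm, with aluminium parts. Origin on the worktop under the middle of the scraper's track. +x points away from the robot (yaw within 0.25 rad). Fixed jaw: x 16 to 50 mm, 48 mm wide, 75 mm high. A bracket (x -60 to -48 mm, 40 mm wide, top at z = 49 mm) guides the jaw's slide bar.
- seat (a point): Where the scraper's centre lies when fully home: clamp x 0, y 11, z 16.5 mm, the scraper's length along clamp y. Axes as the clamp's. The track runs on the board's top at clamp x = 0: from the +y edge through the open guide, under the jaw plate (underside at z = 34 mm) into the covered slot. When home, the scraper sticks out 44 mm past the board's +y edge.
- slot_mouth (a point): Middle of the floor at the mouth of the covered slot, at the height of the board's top (z = 12 mm); axes as the clamp's. The slot runs 40 mm deep towards clamp -y to a solid end wall, is 24 mm wide (clamp x) and 16 mm high, with flared cheeks 10 mm before the mouth.
- guide_mouth (a point): Middle of the floor at the +y side of the open-topped guide, 68 mm before slot_mouth; the guide is a channel 24 mm wide between two 18 mm high cheeks, with flared lead-ins reaching 8 mm farther to +y. Axes as the clamp's.
- scraper: The wooden scraper lying flat on the worktop, left of the clamp: a plain flat stick 16 mm wide (x), 162 mm long (y), 9 mm thick (z), about 20 g. Origin at the middle of its underside. Either end may go first.
- scraper_mid (a point): The scraper's centre, half-way up (4.5 mm above its underside); axes as scraper, y along its length.
- jaw: The sliding jaw of the clamp: jaw plate 44 mm wide, slide bar, knob and pointer in one piece. Origin on the clamp's origin when shut. It slides along clamp -x (towards the robot) only, 78 mm at most; a spring pulls it shut with about 5.5 N when shut and 90 N/m more as it is pulled (about 10 N at the mark).
- knob_mid (a point): Middle of the jaw's upright round wooden knob: 22 mm diameter, standing on the slide bar from z = 46 mm to z = 88 mm, this point at z = 66 mm. It has 24 mm free between it and the bracket behind it when shut.
- pointer (a point): Free end of the jaw's pointer, a thin dark steel finger (3 mm wide) that sticks out 25 mm from the slide bar to clamp -y, at z = 36 mm; it moves with the jaw. Axes as the clamp's.
- mark: The mark: a small dark steel clip, 12 mm wide, with an upright 3 mm blade 44 mm high over the worktop, set on the rail along the right (-y) side of the base board at a place that varies. It does not move. Origin on the worktop under the clamp's middle line, level with the blade.
- mark_line (a point): The blade's edge next to the pointer's path, at z = 36 mm. The pointer is at the mark when pointer and mark_line have the same clamp x; the pointer starts 35 to 58 mm from it, on the +x side. Axes as the clamp's.
- sherd: Bystander: a brown pottery sherd 85 x 74 x 12 mm lying right of the clamp. Origin at the middle of its underside.
- lens: Bystander: a black hand lens 62 x 146 x 12 mm lying to the right. Origin at the middle of its underside.
- can: Bystander: a small white film canister with grey cap, 34 mm diameter, 51 mm high, standing to the right. Origin at the middle of its underside.
Not all that is in view belongs to the job. There is more than one size of the scraper; the one meant has the size given above.

How it is judged:
On the way, in this order (a step that is already met when the one before it is completed fails the run):
1. the scraper lies fully home in the slot and has been let go (x of scraper_mid in the frame of clamp between -0.007 and 0.007 m and y of scraper_mid in the frame of clamp between -0.003 and 0.019 m and z of scraper_mid in the frame of clamp between 0.012 and 0.023 m and angle between the y axis of scraper and the y axis of clamp, either way round below 0.12 rad and contact force between each of the arm, the fingers and scraper below 0.1 N), for 0.2 s.
2. the jaw is held with its pointer at the mark (x of pointer in the frame of mark_line between -0.005 and 0.005 m and linear speed of jaw below 0.01 m/s and contact force between the fingers and jaw above 2 N), for 0.5 s.
At the end, for the whole second after the job is handed in: The scraper lies flat in guide and slot, within 8 mm of fully home, untouched by the robot; the jaw's pointer is within 5 mm of the mark along the slide, at rest, with the fingers still holding the jaw (more than 2 N) (all of step 1 and all of step 2); the arm keeps its last pose, push and grip.
It fails at once if the sherd is moved more than 25 mm (distance of sherd from where it was at the start of the episode above 0.025 m).
It fails at once if the hand lens is moved more than 25 mm (distance of lens from where it was at the start of the episode above 0.025 m).
It fails at once if the canister is moved more than 25 mm (distance of can from where it was at the start of the episode above 0.025 m).
It also fails if it takes over 50 s, if anything falls off the work surface, if the arm or the gripper's body presses on something with over 40 N, if the wrist force passes 120 N, or if a joint passes its speed limit or range.

### The arm

A 6-joint arm with a two-finger parallel gripper is mounted at the origin on the work surface; the furniture and walls round the work are solid. World frame = base frame: x ahead of the robot, y to its left, z up, the work surface at z = 0. Lengths are in m, angles in rad, forces in N, time in s.
With the tool pointing down it reaches from about 0.225 to 0.875 m from the base axis. Payload 3.4 kg.
Tool frame: the origin (TCP) lies on the centre line of the jaws, within the pads' length; the fingertips stand 17 mm ahead of it and the grasp point (between the pads) lies 2 mm behind it (manip.finger_overhang is the distance from the TCP to the fingertips, in m); y points along the fingers, x is the direction in which the jaws open and shut, and the axes are right-handed (so a half turn about y gives the same grasp; the last joint's range is limited). The gripper opens to 85 mm and grips with 20 to 120 N. Pads are 22 mm wide; open, the fingers measure 114 mm over their backs; the gripper's body (76 mm by 85 mm) begins 54 mm behind the grasp point. The pads swing forward as they close: fully open they stand 13 mm farther back than shut.
Start: joints at [1.034, 0.276, 1.505, -0, 1.361, -0.121], TCP at [0.232, 0.526, 0.219] pointing down, gripper open.
Joint ranges: [-2.89, 2.89], [-0.75, 2.08], [0.22, 2.7], [-1.18, 4.32], [0.11, 2.71], [-2.7, 2.7]. Speed limits (rad/s): [2.57, 2.57, 3.14, 3.14, 3.14, 3.14].

### API

Orientations are given as a unit quaternion [w, x, y, z].
In Python, from rig import manip gives the robot as it stands.
- The arm moves only by the tool arm_command, never from a script. Its argument "commands" is a list of rows, each a list of 3 entries, a list of its own where there are three numbers: the finger opening in cm, from 0 to 8.54, then the shift along the world's x, y, z in cm, then the turn about the world's z in rad. A call has 1 to 12 rows; each row shifts and turns the commanded pose from where the row before left it; what a row does not reach is not made up. A row lasts 1/10 s, in which the tool goes at most 50 mm and 8.59 degrees, less where a joint would pass 70% of its speed; a pose out of reach is approached as far as the arm can. A call with a gripper value outside its range is refused whole. The fingers move at their own pace and stop on an object; "grip_force" is the grip in N (left out, the last holds). Time passes only in rows, so rows that do not move let the fingers close. It gives the time, the measured TCP pose, the force and the opening at its end, in the units of the state.
- manip.get_state(): the state, without advancing time (a new reading comes with each control period).
- manip.get_image(name): name is "scene" or "top" or "wrist"; returns a dict with "pixels" (400x640x3 uint8, red, green, blue), "range_z" (400x640 float32, m along the optical axis (not along the pixel's ray), 0 where there is no reading), "intrinsics" (3x3 intrinsics, pixels), "k1" (the pictures are not rectified: a ray, as slopes to the right and down, at radius r is drawn at 1 + k1 r^2 times it, then the intrinsics apply), "R" (3x3) and "t" (3): a world point X has camera coordinates R X + t. Camera axes: x right, y down, z forward; pixel columns grow to the right and rows downward; lengths in m; the calibration is good to about 2 mm. A picture is of the moment at which its call begins.
- manip.sign_off(): hands the job in, once; it reports no verdict.
The state is a dict: "clock": time; "qpos": joint angles; "qd": joint speeds; "effort": joint torques, N m; "position": TCP position; "ee_rot": TCP orientation; "contact_force": force on the tool from outside, world axes, zero at the start; "moment": the same for the moment, N m; "width": finger opening in m.
Only numpy, scipy, OpenCV 4.12 (cv2) and the standard library are available. Lean on these libraries where they do the work, as an engineer would, in place of code of your own. Each camera call takes 0.05 s, during which the arm holds its last target.

## Working session

There is one attempt and no reset: what is moved stays moved. The work goes in short steps, Python scripts to look and compute and a tool call to move; the robot and the scene stay as the last step left them, time stands still between calls to the robot, and variables do not carry over. Pictures are saved under pics/ and viewed, and the job is handed in when it is done.

Besides the shell and the picture viewer there is one more tool, called after ">>>" as name(argument=value, ...) on one line, values as JSON. arm_command: Moves the arm, as the interface text tells. Its arguments: {"type":"object","properties":{"commands":{"type":"array"},"grip_force":{"type":"number"}},"required":["commands"]}

```bash
mkdir -p pics; ls
cat > h.py <<'E'
import numpy as np,cv2
from rig import manip
def grab(n,tag):
    im=manip.get_image(n); np.savez(f'pics/{tag}.npz',**{k:np.asarray(v) for k,v in im.items()})
    cv2.imwrite(f'pics/{tag}.png',cv2.cvtColor(im['pixels'],cv2.COLOR_RGB2BGR)); return im
def load(tag): return dict(np.load(f'pics/{tag}.npz'))
def ray(im,u,v):
    K=im['intrinsics'];k=float(im['k1'])
    xd=np.array([(u-K[0,2])/K[0,0],(v-K[1,2])/K[1,1]]);x=xd.copy()
    for _ in range(30): x=xd/(1+k*(x@x))
    return np.array([x[0],x[1],1.])
def onz(im,u,v,z):
    d=im['R'].T@ray(im,u,v); c=-im['R'].T@im['t']; return c+d*(z-c[2])/d[2]
def dep(im,u,v):
    r=im['range_z'][int(round(v)),int(round(u))]; return im['R'].T@(ray(im,u,v)*r-im['t'])
def proj(im,X):
    c=im['R']@np.asarray(X)+im['t'];x=c[:2]/c[2];x=x*(1+float(im['k1'])*(x@x));K=im['intrinsics'];return np.array([K[0,0]*x[0]+K[0,2],K[1,1]*x[1]+K[1,2]])
def crop(tag,u0,v0,u1,v1,s,out):
    a=cv2.imread(f'pics/{tag}.png')[v0:v1,u0:u1];cv2.imwrite(f'pics/{out}.png',cv2.resize(a,None,fx=s,fy=s,interpolation=cv2.INTER_CUBIC))
E
python3 - <<'E'
from h import *
print(manip.get_state())
for n in("scene","top","wrist"):
    im=grab(n,n+'0'); print(n,-im['R'].T@im['t'],im['R'][2],im['intrinsics'][0,0],im['k1'])
E
```

```text
pics
{'clock': 0.0, 'qpos': array([ 1.03401694e+00,  2.76625455e-01,  1.50621089e+00,  1.82230555e-05,
        1.36072522e+00, -1.21000218e-01]), 'qd': array([ 0.0009301 ,  0.00104048, -0.00083851, -0.00049561, -0.00047883,
        0.00013415]), 'effort': array([-9.23202679e-04, -4.16788673e+01, -2.45800066e+01, -2.81278144e-04,
        1.11676924e-02,  1.73088517e-05]), 'position': array([0.23193485, 0.52549377, 0.21789142]), 'ee_rot': array([-0.59213127,  0.59273368,  0.38540772, -0.38666294]), 'contact_force': array([-0.09933179,  0.51699839, -0.42231895]), 'moment': array([-0.03501408, -0.00012884,  0.02788535]), 'width': 0.0852886063759779}
scene [-0.22377599 -0.73634261  0.54039958] [ 0.65165729  0.62761697 -0.42595742] 430.35956534063286 -0.059124102357913356
top [ 0.37082359 -0.04271352  0.95826876] [ 0.14293528  0.0042513  -0.98972291] 367.1210673709458 0.008305114685065694
wrist [0.16379516 0.5572578  0.37377885] [ 0.26593643 -0.11940133 -0.95656737] 306.8948277614246 -0.008905160490724715
```

View pics/top0.png

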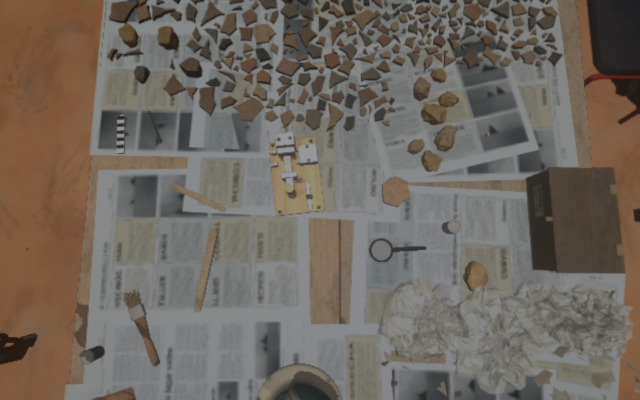

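View pics/scene0.png

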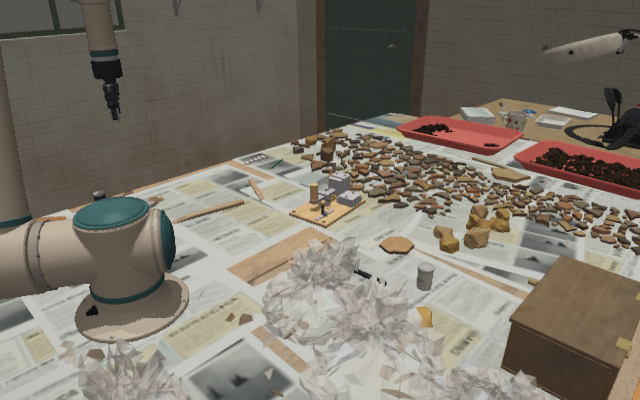

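View pics/wrist0.png

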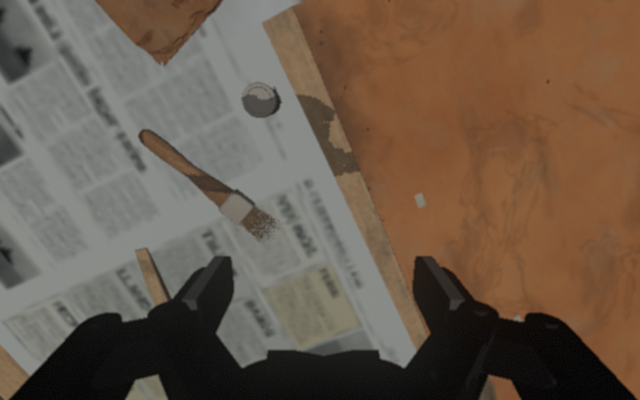

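Run:
```python
from h import *
crop('top0',160,120,360,320,4,'t0c1'); crop('top0',255,125,340,220,8,'t0c2')
crop('scene0',270,160,380,235,7,'s0c')
```

```text
(no output)
```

View pics/t0c1.png

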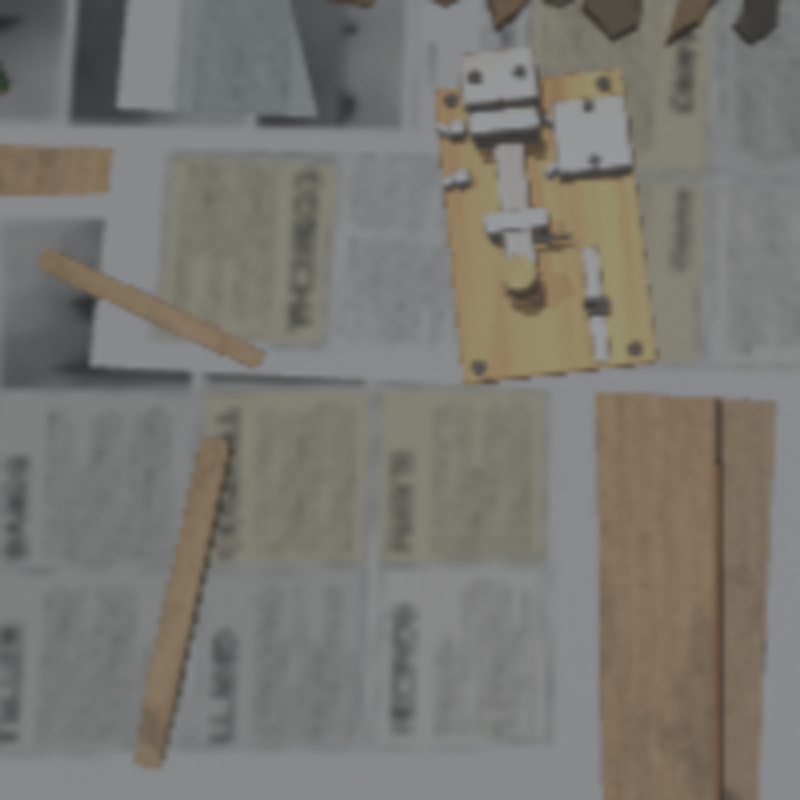

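View pics/t0c2.png

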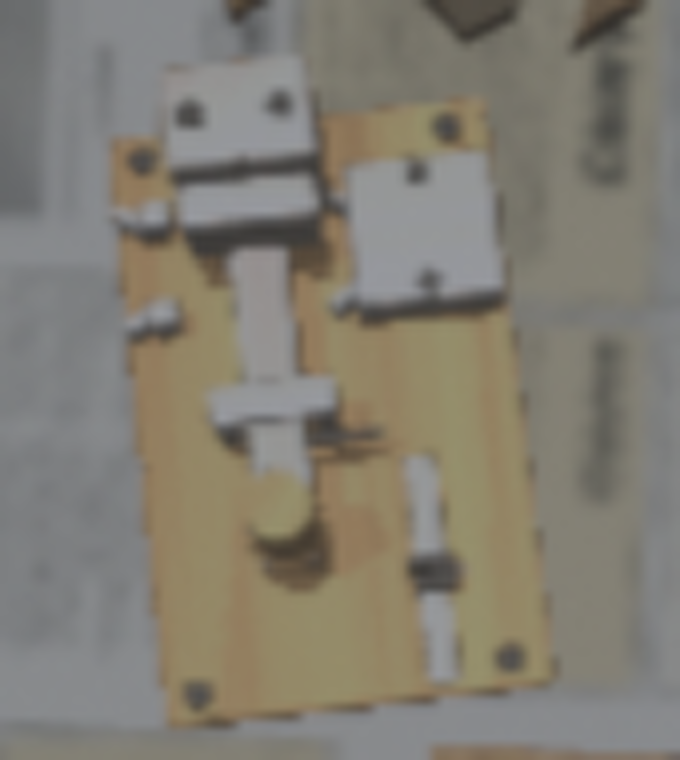

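View pics/s0c.png

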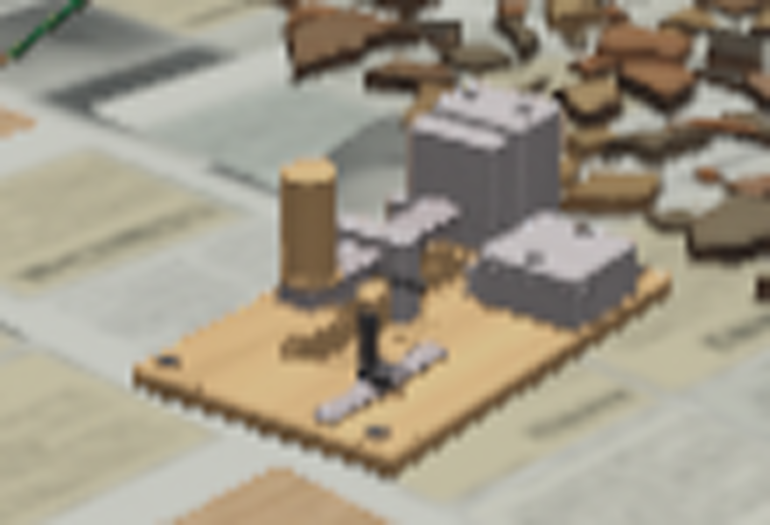

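Run:
```python
from h import *
im=load('top0')
def c1(x,y):return 160+(x+.5)/4-.5,120+(y+.5)/4-.5
def c2(x,y):return 255+(x+.5)/8-.5,125+(y+.5)/8-.5
# sticks, corner midpoints of ends
for n,a,b in(('A',(42,258),(260,357)),('B',(216,438),(149,765))):
    P=onz(im,*c1(*a),.009);Q=onz(im,*c1(*b),.009);print(n,P,Q,np.linalg.norm(P-Q),'mid',(P+Q)/2, 'ang',np.arctan2(*(P-Q)[:2][::-1]), dep(im,*c1((a[0]+b[0])/2,(a[1]+b[1])/2)))
C=[onz(im,*c2(*p),.012) for p in((112,140),(168,725),(552,683),(490,97))]
# clamp coords
M=np.array([[.05,.048],[-.15,.048],[-.15,-.08],[.05,-.08]])
W=np.array(C)[:,:2];print(W)
mc,wc=M.mean(0),W.mean(0);U,S,V=np.linalg.svd((M-mc).T@(W-wc));R=(U@V).T
t=wc-R@mc;yaw=np.arctan2(R[1,0],R[0,0]);print('yaw',yaw,'t',t);print((M@R.T+t-W)*1e3)
np.savez('clamp.npz',R=R,t=t,yaw=yaw)
def w(x,y):return R@np.array([x,y])+t
k=onz(im,*c2(281,500),.088);print('knob top clamp',R.T@(k[:2]-t))
for nm,p,z in(('pointer end',(380,432),.036),('mark blade',(437,560),.044),('mark2',(437,570),.044)):
    k=onz(im,*c2(*p),z);print(nm,R.T@(k[:2]-t))
```

```text
A [0.55439265 0.34608292 0.009     ] [0.48981082 0.19989189 0.009     ] 0.1598206187449767 mid [0.52210174 0.2729874  0.009     ] ang 1.15481312930383 [0.52218752 0.27315498 0.00751028]
B [0.43683438 0.22602716 0.009     ] [0.23190485 0.25801074 0.009     ] 0.20741036710657268 mid [0.33436961 0.24201895 0.009     ] ang -0.15482209553046616 [0.33291708 0.24074522 0.01419319]
[[ 0.66991771  0.08965222]
 [ 0.47391709  0.06636422]
 [ 0.48854722 -0.05798332]
 [ 0.68566107 -0.0362933 ]]
yaw 0.11590115944407692 t [0.62732505 0.0371097 ]
[[ 1.52108093  0.91754022]
 [-1.13649427  1.07716853]
 [-0.9644645  -1.71653087]
 [ 0.57987784 -0.27817788]]
knob top clamp [-0.09404286 -0.00108062]
pointer end [-0.06528683 -0.03187586]
mark blade [-0.10994549 -0.04569102]
mark2 [-0.11312465 -0.04535474]
```

Run:
```python
from h import *
from scipy.spatial.transform import Rotation as Ro
s=manip.get_state();q=s['ee_rot'];R=Ro.from_quat(np.r_[q[1:],q[0]]).as_matrix();print(R.round(3));print('xdir ang',np.arctan2(R[1,0],R[0,0]))
print(manip.finger_overhang,[a for a in dir(manip) if a[0]!='_'])
im=load('wrist0');print('cam in tool',R.T@(-im['R'].T@im['t']-s['position']),'axis',R.T@im['R'][2])
```

```text
[[ 0.404 -0.001 -0.915]
 [ 0.915 -0.001  0.404]
 [-0.001 -1.     0.   ]]
xdir ang 1.154987885440544
0.017 ['MotionError', 'finger_overhang', 'get_image', 'get_state', 'sign_off']
cam in tool [ 0.0011217  -0.15562271  0.07523127] axis [-4.86508733e-04  9.56515850e-01 -2.91679948e-01]
```

>>> arm_command(commands=[[8.5,[2.87,-1.76,0],-0.1428],[8.5,[2.87,-1.76,0],-0.1428],[8.5,[2.87,-1.76,0],-0.1428],[8.5,[2.87,-1.76,0],-0.1428],[8.5,[2.87,-1.76,0],-0.1428],[8.5,[2.87,-1.76,0],-0.1428],[8.5,[2.87,-1.76,0],-0.1428],[8.5,[2.87,-1.76,0],-0.1428],[8.5,[2.87,-1.76,0],-0.1428],[8.5,[2.87,-1.76,0],-0.1428],[8.5,[2.87,-1.76,0],-0.1428],[8.5,[0,0,0],0]], grip_force=60)

```text
clock: 1.35
position: [0.5517, 0.3297, 0.2179]
ee_rot: [-0.691, 0.692, -0.147, 0.149]
contact_force: [-0.1, 0.5, -0.6]
width: 0.0849
```

Run:
```python
from h import *
grab('wrist','w1');s=manip.get_state();print(s['position'],s['qpos'],s['clock'])
```

```text
[0.54938678 0.33106604 0.21787682] [ 4.34050650e-01  3.77590690e-01  1.35455327e+00 -2.09640809e-04
  1.41054927e+00  8.52174351e-01] 1.4
```

View pics/w1.png

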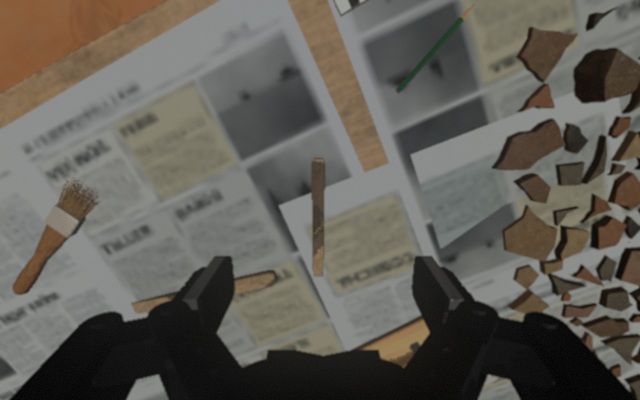

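Run:
```python
from h import *
crop('w1',270,140,370,290,5,'w1c')
```

```text
(no output)
```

View pics/w1c.png

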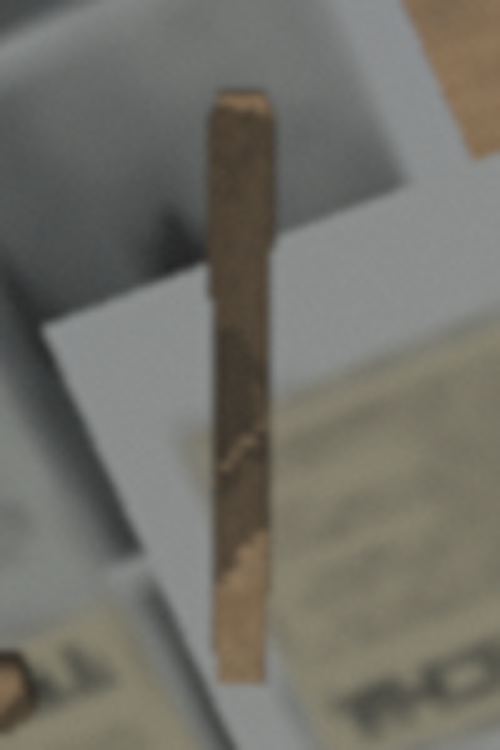

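Run:
```python
from h import *
im=load('w1')
c=lambda x,y:(270+(x+.5)/5-.5,140+(y+.5)/5-.5)
P=onz(im,*c(242,94),.009);Q=onz(im,*c(242,682),.009);L=np.linalg.norm(P-Q);d=(P-Q)/L
print(P,Q,L,(P+Q)/2,np.arctan2(d[1],d[0]))
for a,b in(((211,180),(273,180)),((216,600),(268,600))): print(onz(im,*c(*a),.009)-onz(im,*c(*b),.009))
m=(P+Q)/2; g=m+.064*d; print('grip',g,'from tcp',g-manip.get_state()['position'])
```

```text
[0.55380028 0.34949967 0.009     ] [0.48844715 0.2057007  0.009     ] 0.15795307677146322 [0.52112371 0.27760018 0.009     ] 1.1442266523240385
[-0.01368056  0.00615092  0.        ]
[-0.01249139  0.00562704  0.        ]
grip [0.54760373 0.33586517 0.009     ] from tcp [-0.00178305  0.00479913 -0.20887682]
```

>>> arm_command(commands=[[6,[-0.2,0.3,-3],-0.01],[5,[0,0,-4],0],[4,[0,0,-4],0],[4,[0,0,0],0],[4,[0,0,0],0]])

```text
clock: 1.9
position: [0.5451, 0.336, 0.1089]
ee_rot: [-0.691, 0.691, -0.149, 0.148]
contact_force: [0.4, 0.8, 0.8]
width: 0.0401
```

Run:
```python
from h import *
grab('wrist','w2');grab('top','t2');s=manip.get_state();print(s['position'],s['width'],s['clock'])
```

```text
[0.54719975 0.33663884 0.11137489] 0.039726820214914325 2.0
```

View pics/w2.png

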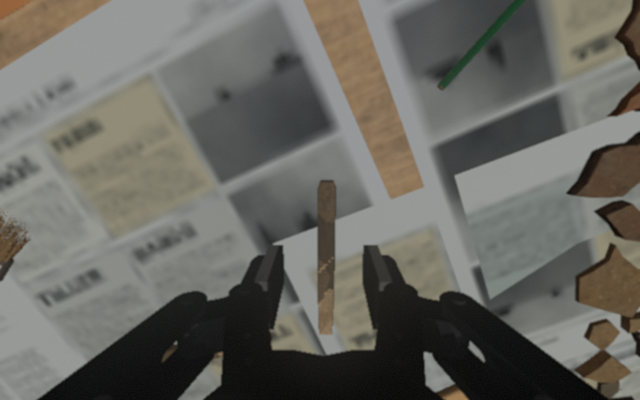

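Run:
```python
from h import *
im=load('w2');s=manip.get_state()['position']
P=onz(im,327,181,.009);Q=onz(im,326,333,.009);L=np.linalg.norm(P-Q);d=(P-Q)/L
print(P,Q,L,(P+Q)/2,np.arctan2(d[1],d[0]))
print(-im['R'].T@im['t'],im['R'][2])
for p in((327,200),(326,260),(326,320)):print(dep(im,*p))
print('tcp ',proj(im,s),'ground under',proj(im,[s[0],s[1],.009]))
im=load('t2');print(proj(im,s))
```

```text
[0.55424324 0.35002933 0.009     ] [0.48958235 0.20800987 0.009     ] 0.15604665308651558 [0.5219128 0.2790196 0.009    ] 1.1435470203934377
[0.57547556 0.40519754 0.26462388] [-0.12098208 -0.26595636 -0.95636319]
[0.54728217 0.33446282 0.00849663]
[0.52300241 0.28250856 0.00967327]
[0.49496276 0.21993237 0.00591781]
tcp  [327.55954526 250.01923039] ground under [325.89519647 198.0108499 ]
[156.64654453 178.75854453]
```

>>> arm_command(commands=[[4,[0,-0.2,-4],0],[4,[0,0,-3],0],[4,[0,0,-1.5],0],[4,[0,0,-0.5],0],[4,[0,0,0],0],[4,[0,0,0],0]])

```text
clock: 2.6
position: [0.5475, 0.3342, 0.0209]
ee_rot: [0.692, -0.69, 0.148, -0.151]
contact_force: [0.1, 0.1, -0.7]
width: 0.04
```

>>> arm_command(commands=[[1,[0,0,-0.1],0],[1,[0,0,0],0],[1,[0,0,0],0],[1,[0,0,0],0],[1,[0,0,0],0],[1,[0,0,0],0]], grip_force=60)

```text
clock: 3.2
position: [0.546, 0.3334, 0.0178]
ee_rot: [-0.691, 0.691, -0.149, 0.149]
contact_force: [0.2, 0.0, 0.2]
width: 0.0099
```

Run:
```python
from h import *
grab('wrist','w3');grab('scene','s3');s=manip.get_state();print(s['position'],s['width'],s['contact_force'])
```

```text
[0.54594903 0.33346269 0.01779089] 0.009905700716627164 [1.28660737 0.18620822 0.45658059]
```

View pics/w3.png

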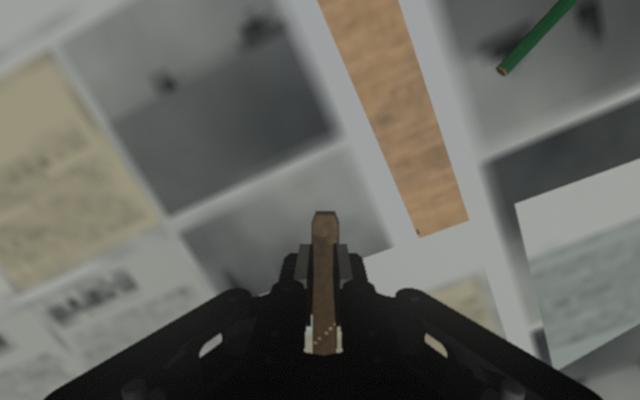

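View pics/s3.png

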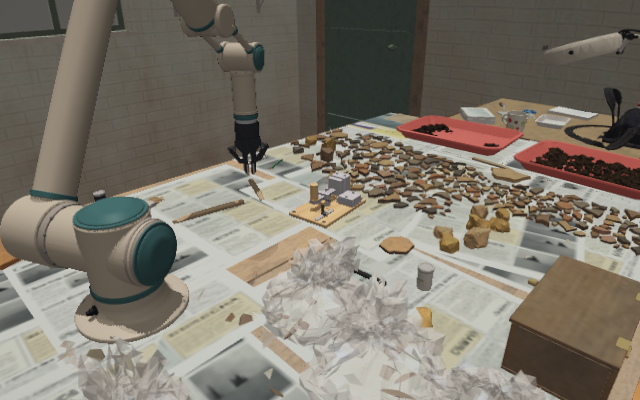

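>>> arm_command(commands=[[0,[0,0,0],0],[0,[0,0,0],0],[0,[0,0,0],0],[0,[0,0,1],0],[0,[0,0,2],0],[0,[0,0,2],0],[0,[0,0,0],0],[0,[0,0,0],0]])

```text
clock: 4.1
position: [0.5462, 0.3335, 0.0685]
ee_rot: [0.691, -0.691, 0.149, -0.15]
contact_force: [-0.3, -0.2, -0.4]
width: -0.0001
```

Run:
```python
from h import *
grab('wrist','w4');grab('top','t4');s=manip.get_state();print(s['position'],s['width'],s['contact_force'])
crop('w4',220,180,420,380,4,'w4c')
crop('top0' if 0 else 't4',130,130,340,300,3.8,'t4c')
```

```text
[0.54524569 0.33309728 0.06706672] 0.0002315561589324838 [-0.22005434  0.34233703  0.48930045]
```

View pics/w4c.png

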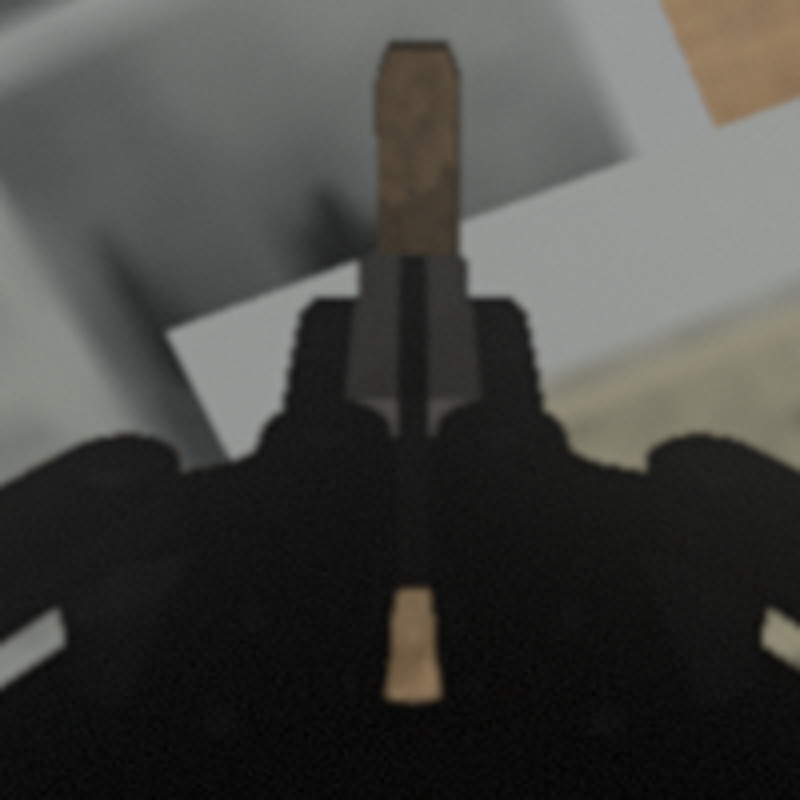

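View pics/t4c.png

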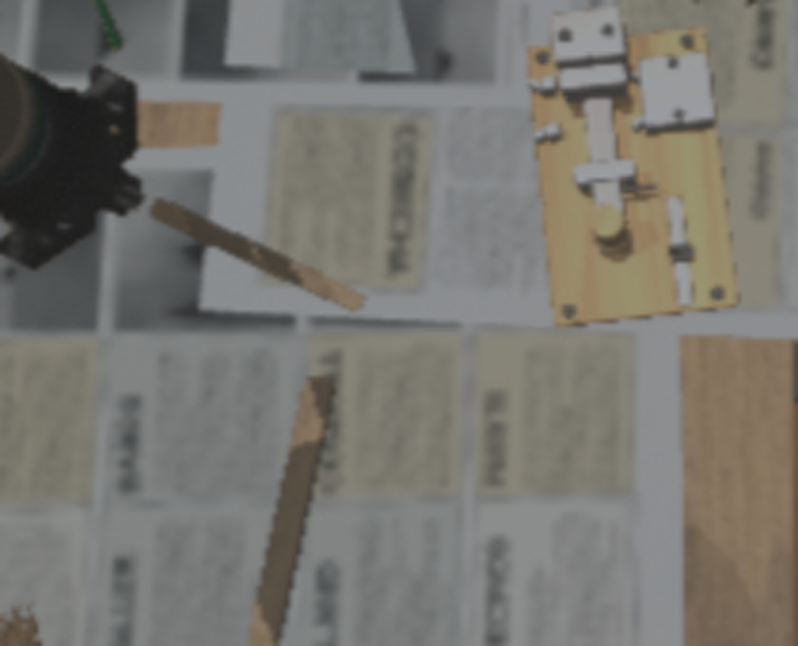

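Run:
```python
from h import *
crop('w3',250,190,400,370,4,'w3c')
for t in('w3','w4'):
    im=load(t);print(t, -im['R'].T@im['t'])
    for v in range(210,350,10):
        print(v,[tuple((dep(im,u,v)*1e3).round().astype(int)) if im['range_z'][v,u]>0 else 0 for u in(300,306,312,318,324,330,336,344)])
```

```text
w3 [0.57622602 0.40252591 0.17353715]
210 [(np.int64(540), np.int64(356), np.int64(1)), (np.int64(544), np.int64(354), np.int64(1)), (np.int64(547), np.int64(353), np.int64(1)), (np.int64(550), np.int64(352), np.int64(2)), (np.int64(553), np.int64(350), np.int64(1)), (np.int64(556), np.int64(349), np.int64(1)), (np.int64(560), np.int64(347), np.int64(1)), (np.int64(564), np.int64(345), np.int64(1))]
220 [(np.int64(538), np.int64(350), np.int64(2)), (np.int64(541), np.int64(349), np.int64(1)), (np.int64(545), np.int64(349), np.int64(6)), (np.int64(549), np.int64(349), np.int64(9)), (np.int64(552), np.int64(347), np.int64(9)), (np.int64(555), np.int64(346), np.int64(10)), (np.int64(558), np.int64(344), np.int64(9)), (np.int64(562), np.int64(340), np.int64(1))]
230 [(np.int64(535), np.int64(345), np.int64(2)), (np.int64(538), np.int64(343), np.int64(1)), (np.int64(543), np.int64(344), np.int64(9)), (np.int64(546), np.int64(343), np.int64(10)), (np.int64(549), np.int64(342), np.int64(9)), (np.int64(553), np.int64(341), np.int64(11)), (np.int64(556), np.int64(339), np.int64(10)), (np.int6
[... 8701 characters left out ...]
.int64(548), np.int64(352), np.int64(154)), (np.int64(541), np.int64(334), np.int64(131)), (np.int64(542), np.int64(330), np.int64(127)), (np.int64(504), np.int64(241), np.int64(9)), (np.int64(547), np.int64(331), np.int64(131)), (np.int64(554), np.int64(345), np.int64(149)), (np.int64(558), np.int64(348), np.int64(155))]
340 [(np.int64(547), np.int64(353), np.int64(158)), (np.int64(547), np.int64(349), np.int64(155)), (np.int64(539), np.int64(329), np.int64(130)), (np.int64(495), np.int64(232), np.int64(8)), (np.int64(500), np.int64(230), np.int64(8)), (np.int64(545), np.int64(327), np.int64(131)), (np.int64(553), np.int64(341), np.int64(149)), (np.int64(558), np.int64(348), np.int64(158))]
```

View pics/w3c.png

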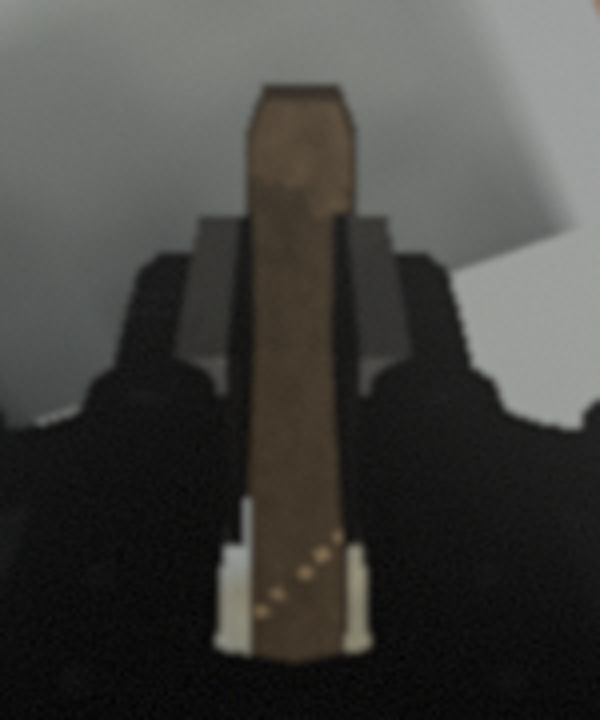

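Run:
```python
from h import *
crop('s3',215,110,295,220,7,'s3c')
im=load('s3')
for z in(.0,.018,.042): print(z,proj(im,[.546,.3335,z]), (proj(im,[.546,.3335,z])-[215,110])*7)
```

```text
0.0 [250.933178   182.11378018] [251.53224598 504.79646125]
0.018 [250.51659582 176.99857104] [248.61617074 468.9899973 ]
0.042 [249.95607702 170.09252626] [244.69253915 420.64768385]
```

View pics/s3c.png

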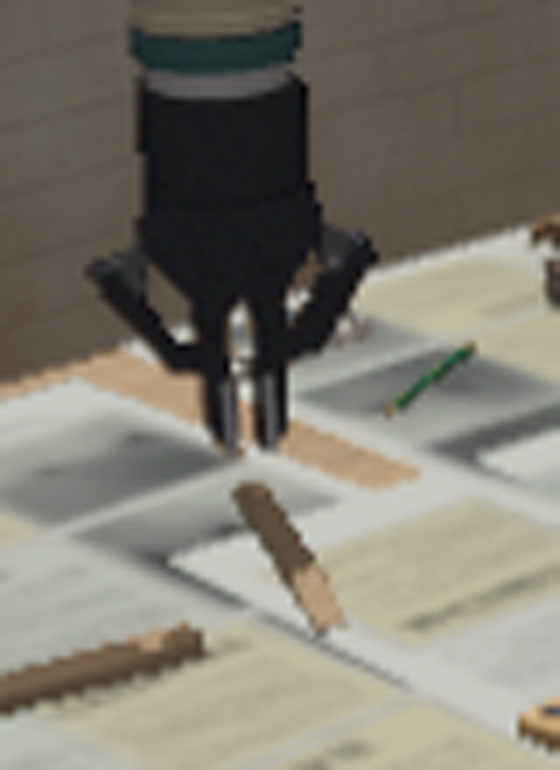

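>>> arm_command(commands=[[4,[0,0,0],0],[4,[0,0,0],0],[4,[0,0,-3],0],[4,[0,0,-2],0],[4,[0,0,-1],0],[4,[0,0,-0.5],0],[4,[0,0,0],0],[4,[0,0,0],0]])

```text
clock: 5.0
position: [0.5467, 0.3338, 0.0036]
ee_rot: [0.691, -0.691, 0.149, -0.15]
contact_force: [0.4, -0.6, -0.6]
width: 0.0399
```

Run:
```python
from h import *
grab('wrist','w5');grab('scene','s5');s=manip.get_state();print(s['position'],s['width'],s['contact_force'])
crop('w5',220,180,420,380,3,'w5c')
crop('s5',215,110,295,220,6,'s5c')
im=load('w5')
for v in range(220,310,10):
        print(v,[tuple(int(x) for x in (dep(im,u,v)*1e3).round()) for u in(270,276,282,290,324,360,366,372)])
```

```text
[0.54679246 0.33380651 0.00390458] 0.039904175563146266 [ 0.3889774  -0.15492292  0.06939135]
220 [(527, 362, 2), (529, 360, 1), (532, 359, 1), (537, 357, 2), (554, 350, 2), (571, 341, 1), (574, 340, 1), (577, 339, 2)]
230 [(524, 357, 2), (527, 355, 1), (530, 354, 1), (534, 352, 2), (552, 347, 9), (569, 336, 2), (572, 335, 2), (575, 334, 3)]
240 [(521, 351, 1), (524, 350, 2), (527, 349, 2), (531, 347, 2), (550, 342, 10), (567, 330, 0), (570, 329, 2), (573, 328, 1)]
250 [(528, 355, 27), (531, 354, 28), (531, 351, 22), (529, 341, 1), (548, 337, 9), (565, 325, 2), (569, 337, 28), (572, 336, 28)]
260 [(530, 355, 38), (532, 354, 39), (529, 346, 23), (526, 336, 2), (545, 332, 11), (562, 320, 2), (568, 334, 32), (570, 337, 40)]
270 [(531, 354, 47), (531, 351, 42), (527, 342, 24), (523, 330, 2), (543, 326, 10), (560, 313, 2), (566, 330, 33), (569, 337, 47)]
280 [(532, 354, 55), (530, 347, 43), (525, 337, 25), (520, 324, 1), (540, 320, 9), (557, 307, 1), (564, 326, 35), (568, 334, 49)]
290 [(531, 350, 56), (528, 343, 44), (513, 320, 2), (517, 318, 1), (538, 315, 10), (555, 301, 1), (562, 322, 37), (566, 331, 51)]
300 [(528, 346, 55), (526, 339, 45), (510, 314, 2), (515, 312, 2), (535, 308, 9), (552, 294, 0), (560, 318, 37), (564, 327, 52)]
```

View pics/w5c.png

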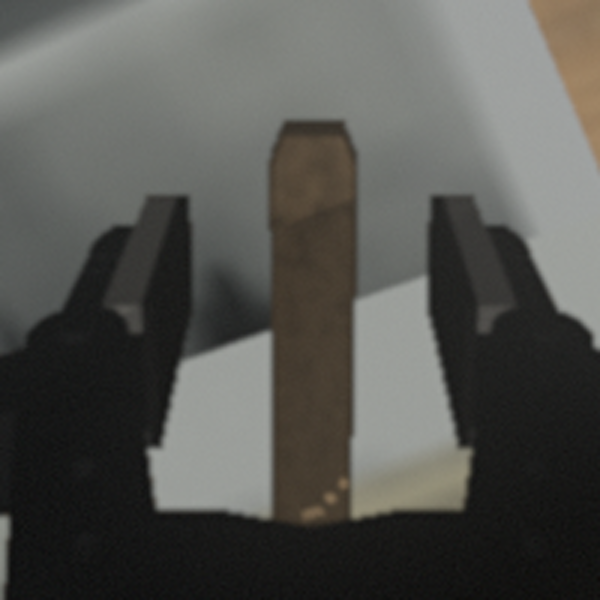

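View pics/s5c.png

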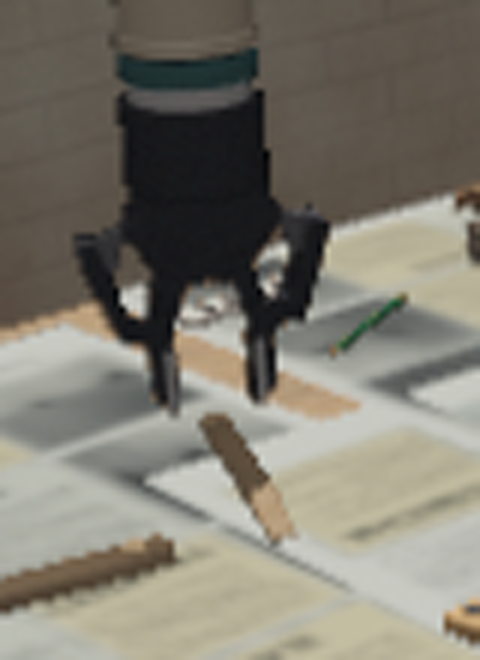

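>>> arm_command(commands=[[4,[0,0,-1],0],[4,[0,0,-0.5],0],[4,[0,0,0],0],[4,[0,0,0],0]])

```text
clock: 5.5
position: [0.5458, 0.3333, -0.0126]
ee_rot: [-0.691, 0.691, -0.15, 0.149]
contact_force: [-0.1, 0.5, 0.2]
width: 0.0401
```

Run:
```python
from h import *
grab('wrist','w6');grab('scene','s6');s=manip.get_state();print(s['position'],s['width'],s['contact_force'])
crop('w6',220,180,420,380,3,'w6c')
crop('s6',215,110,295,220,6,'s6c')
im=load('w6')
for v in range(234,280,4):
        print(v,[tuple(int(x) for x in (dep(im,u,v)*1e3).round()) for u in(270,276,280,282,364,366,372)])
```

```text
[ 0.54612288  0.33349255 -0.01213789] 0.04024034597351584 [-0.85351491  0.15159246  0.2572405 ]
234 [(527, 359, 1), (530, 358, 2), (532, 357, 2), (533, 356, 0), (570, 340, 2), (571, 339, 2), (574, 338, 2)]
238 [(526, 357, 1), (529, 356, 2), (531, 355, 2), (532, 355, 1), (569, 338, 2), (570, 337, 1), (573, 336, 1)]
242 [(526, 355, 2), (528, 354, 1), (530, 353, 2), (531, 352, 1), (568, 336, 2), (569, 335, 2), (572, 334, 2)]
246 [(527, 355, 8), (529, 354, 7), (531, 353, 7), (531, 352, 4), (568, 336, 6), (569, 336, 8), (572, 335, 8)]
250 [(527, 355, 12), (530, 354, 12), (532, 353, 12), (530, 350, 5), (567, 335, 9), (568, 336, 12), (571, 335, 12)]
254 [(528, 355, 17), (531, 354, 17), (531, 352, 13), (529, 348, 6), (566, 333, 9), (568, 336, 15), (570, 336, 17)]
258 [(529, 355, 21), (531, 353, 20), (530, 350, 13), (529, 347, 7), (566, 331, 9), (567, 335, 16), (570, 335, 19)]
262 [(529, 354, 24), (531, 353, 23), (529, 348, 14), (528, 345, 7), (565, 330, 10), (566, 332, 15), (569, 336, 24)]
266 [(529, 354, 27), (531, 351, 24), (529, 347, 14), (527, 343, 7), (564, 328, 11), (565, 330, 15), (569, 336, 27)]
270 [(530, 354, 31), (530, 350, 25), (528, 345, 14), (526, 342, 8), (564, 327, 12), (565, 329, 17), (568, 336, 31)]
274 [(530, 353, 34), (530, 349, 26), (527, 344, 16), (526, 340, 9), (563, 325, 12), (564, 328, 18), (568, 336, 33)]
278 [(531, 353, 36), (529, 347, 27), (526, 342, 16), (525, 338, 10), (562, 322, 11), (563, 327, 19), (567, 334, 33)]
```

View pics/s6c.png

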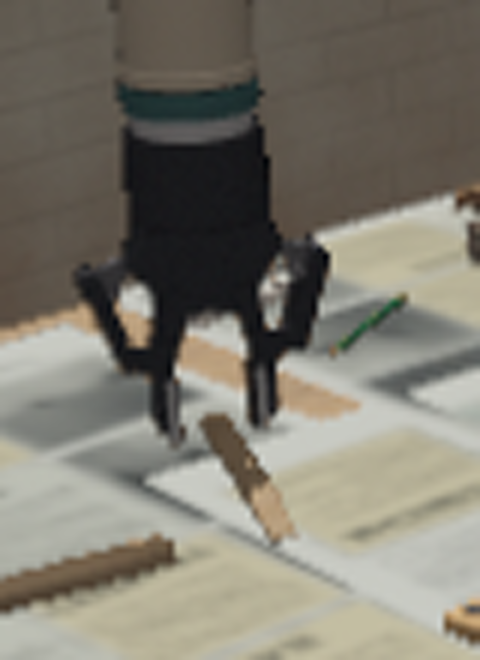

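>>> arm_command(commands=[[3,[0,0,-0.1],0],[1,[0,0,0],0],[1,[0,0,0],0],[1,[0,0,0],0],[1,[0,0,0],0]], grip_force=60)

```text
clock: 6.1
position: [0.5465, 0.3339, -0.0119]
ee_rot: [0.692, -0.691, 0.149, -0.15]
contact_force: [-1.1, 0.2, 5.5]
width: 0.0139
```

>>> arm_command(commands=[[1,[0,0,0.1],0],[1,[0,0,0],0],[1,[0,0,0],0]])

```text
clock: 6.4
position: [0.5461, 0.3335, -0.0119]
ee_rot: [0.691, -0.691, 0.149, -0.15]
contact_force: [-0.2, 0.1, 3.2]
width: 0.0138
```

Run:
```python
from h import *
grab('wrist','w7');s=manip.get_state();print(s['position'],s['width'],s['contact_force'])
crop('w7',240,180,400,340,4,'w7c')
```

```text
[ 0.54613778  0.33346764 -0.01191575] 0.014001290590459547 [-0.81204839  0.64054016  3.67890081]
```

View pics/w7c.png

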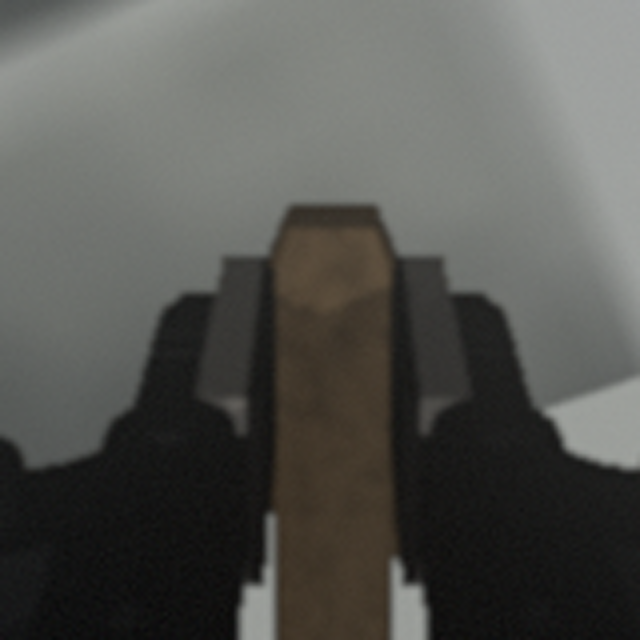

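>>> arm_command(commands=[[1,[0,0,1],0],[1,[0,0,2],0],[1,[0,0,1],0],[1,[0,0,0],0],[1,[0,0,0],0]])

```text
clock: 6.95
position: [0.5458, 0.3334, 0.0279]
ee_rot: [0.691, -0.691, 0.149, -0.149]
contact_force: [0.9, -0.4, -0.4]
width: 0.0135
```

Run:
```python
from h import *
grab('wrist','w8');grab('scene','s8');grab('top','t8');s=manip.get_state();print(s['position'],s['width'],s['contact_force'])
crop('w8',220,180,420,380,3,'w8c')
crop('s8',215,110,295,220,6,'s8c')
crop('t8',130,130,340,300,3.8,'t8c')
im=load('w8')
for v in range(205,390,12):
        print(v,[tuple(int(x) for x in (dep(im,u,v)*1e3).round()) for u in(318,324,328)])
```

```text
[0.5453172  0.33310582 0.02692736] 0.01350038587101466 [-0.66622044  0.31070259 -0.26660117]
205 [(550, 351, 1), (553, 350, 0), (556, 349, 2)]
217 [(547, 345, 2), (550, 343, 1), (552, 342, 1)]
229 [(543, 337, 2), (546, 335, 0), (549, 334, 1)]
241 [(549, 348, 48), (551, 347, 47), (554, 347, 49)]
253 [(546, 343, 49), (549, 341, 48), (551, 341, 49)]
265 [(544, 337, 50), (547, 336, 49), (548, 335, 50)]
277 [(541, 331, 49), (544, 330, 50), (546, 329, 50)]
289 [(538, 325, 49), (541, 323, 49), (543, 323, 50)]
301 [(535, 319, 49), (538, 318, 50), (540, 317, 49)]
313 [(532, 312, 49), (535, 311, 49), (537, 310, 50)]
325 [(529, 306, 50), (532, 304, 50), (534, 303, 50)]
337 [(526, 299, 49), (529, 297, 50), (531, 296, 49)]
349 [(523, 292, 50), (526, 289, 48), (528, 289, 49)]
361 [(548, 345, 118), (550, 344, 118), (551, 344, 118)]
373 [(549, 345, 123), (550, 344, 122), (551, 345, 123)]
385 [(549, 346, 127), (550, 345, 126), (551, 345, 127)]
```

View pics/w8c.png

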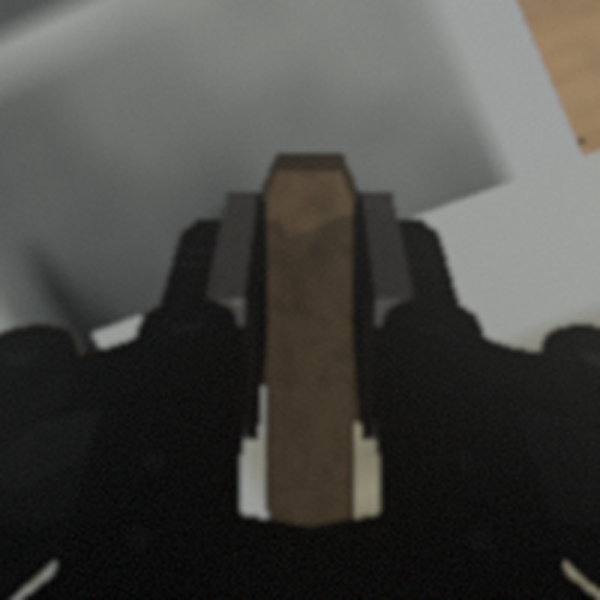

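View pics/s8c.png

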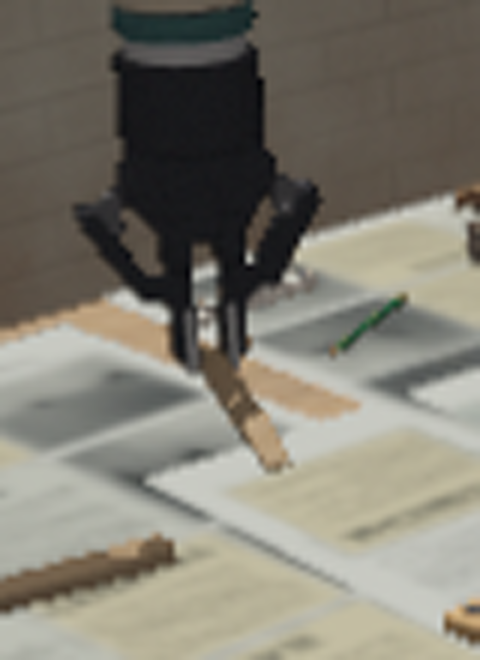

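View pics/t8c.png

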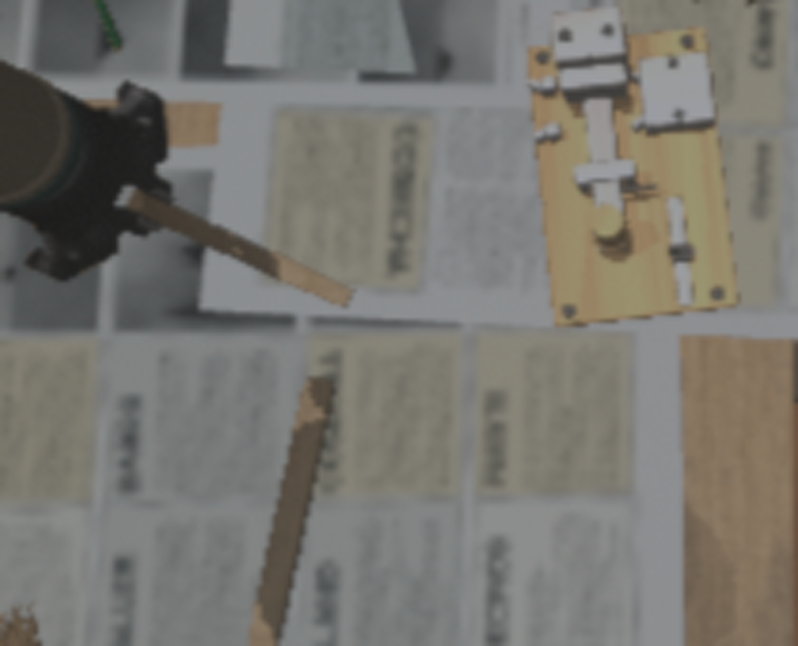

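Run:
```python
from h import *
im=load('top0');C=np.load('clamp.npz');R,t=C['R'],C['t']
def pr(x,y,z):
    w=R@np.array([x,y])+t; return proj(im,[w[0],w[1],z])
s=12;u0,v0,u1,v1=262,128,322,178
crop('top0',u0,v0,u1,v1,s,'g');a=cv2.imread('pics/g.png')
def L(pts,col):
    p=[tuple(int(round(q)) for q in (pr(*P)-[u0,v0]+.5)*s-.5) for P in pts]
    for i in range(len(p)-1): cv2.line(a,p[i],p[i+1],col,1)
b=a.copy()
mm=1e-3
def box(x0,x1,y0,y1,z,c): L([(x0*mm,y0*mm,z*mm),(x1*mm,y0*mm,z*mm),(x1*mm,y1*mm,z*mm),(x0*mm,y1*mm,z*mm),(x0*mm,y0*mm,z*mm)],c)
box(16,50,-24,24,75,(0,0,255)); box(-150,50,-80,48,12,(0,255,0)); box(-60,-48,-20,20,49,(255,0,0)); box(-12,12,38,46,30,(255,0,255)); box(-12,12,-70,-30,28,(255,255,0))
L([(0,.048,.012),(0,.03,.012)],(0,0,0))
cv2.imwrite('pics/g2.png',a)
```

```text
(no output)
```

View pics/g2.png

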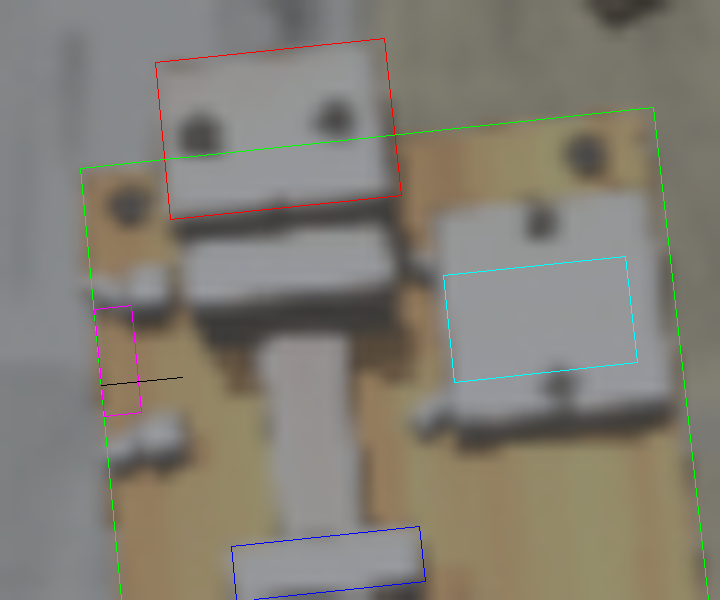

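View pics/g.png

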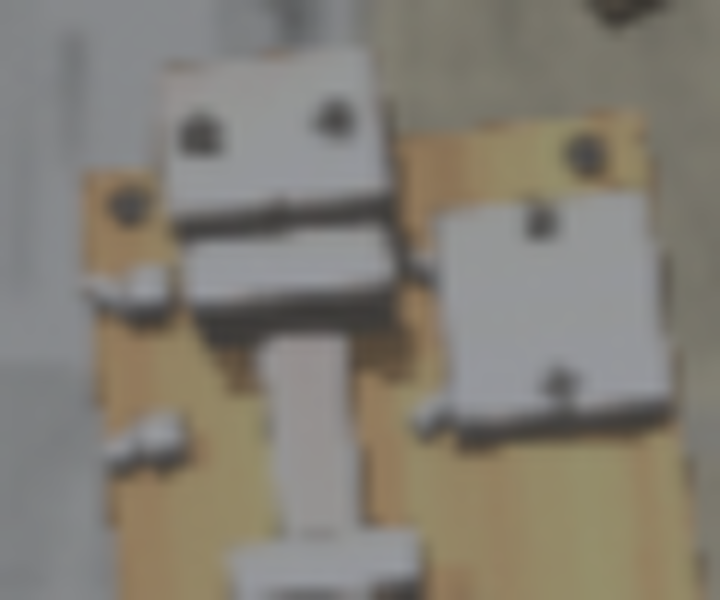

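```bash
cat >> h.py <<'E'
from scipy.spatial.transform import Rotation as Ro
def toolR():
    q=manip.get_state()['ee_rot'];return Ro.from_quat(np.r_[q[1:],q[0]]).as_matrix()
E
python3 - <<'E'
from h import *
im=load('w8');s=manip.get_state();p=s['position'];T=toolR();z=T[:,2];print('tool z ang',np.arctan2(z[1],z[0]),p,s['clock'])
P=onz(im,220+310/3,180+171/3,.0493);print('end',P,'dist along',(P-p)@z,'lateral',(P-p)@T[:,0])
print('bottom end',onz(im,220+310/3,180+155/3,.0403))
# centerline at two rows
for v,l,r in((300,266,355),(480,267,352)):
    X=onz(im,220+(l+r)/6,180+v/3,.0493);print(X,'lat',(X-p)@T[:,0],(X-p)@z)
# top view of held stick
it=load('t8')
def c(x,y):return 130+(x+.5)/3.8-.5,130+(y+.5)/3.8-.5
Q=onz(it,*c(341,298),.0493);print('top Q',Q,'along',(Q-p)@z,'lat',(Q-p)@T[:,0])
C=np.load('clamp.npz');R,t=C['R'],C['t']
for y in(.158,.078): 
    w=R@[0,y]+t;print(y,w)
E
```

```text
tool z ang 1.144988446688182 [0.5453172  0.33310582 0.02692736] 7.1
end [0.55239918 0.34948857 0.0493    ] dist along 0.017814683074944167 lateral -0.0003408809911165113
bottom end [0.55200977 0.34858274 0.0403    ]
[0.54293483 0.32842213 0.0493    ] lat -0.00025844933234124757 -0.005279923960629979
[0.52785186 0.29558222 0.0493    ] lat -0.0004297993572655718 -0.041417495426887295
top Q [0.48673238 0.20280453 0.0493    ] along -0.14289521753954657 lat 0.0004450593196244229
0.158 [0.60905364 0.19404968]
0.078 [0.61830499 0.1145864 ]
```

>>> arm_command(commands=[[1,[1.16,-1.88,0],0.1084],[1,[1.16,-1.88,0],0.1084],[1,[1.16,-1.88,0],0.1084],[1,[1.16,-1.88,0],0.1084],[1,[1.16,-1.88,0],0.1084],[1,[0,0,-1],0],[1,[0,0,0],0],[1,[0,0,0],0],[1,[0,0,0],0]])

```text
clock: 8.0
position: [0.6033, 0.2403, 0.0176]
ee_rot: [0.706, -0.706, -0.041, 0.041]
contact_force: [0.6, 0.9, -1.1]
width: 0.0137
```

Run:
```python
from h import *
grab('wrist','w9');grab('top','t9');s=manip.get_state();p=s['position'];print(p,s['width'],s['contact_force'],s['clock']);T=toolR();print('ang',np.arctan2(T[1,2],T[0,2]))
crop('t9',200,120,330,210,6,'t9c')
```

```text
[0.60360345 0.24025257 0.01793037] 0.014130021538623633 [-0.0829828   0.40977832 -0.49514478] 8.1
ang 1.6876763560357442
```

View pics/t9c.png

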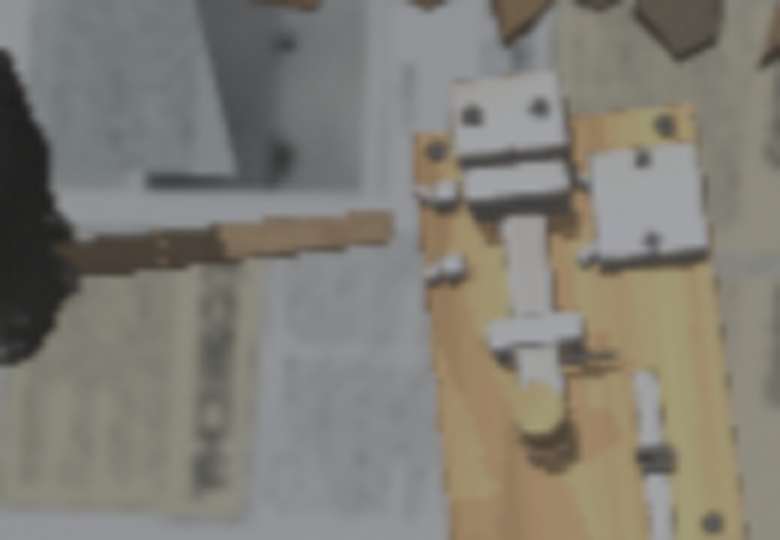

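View pics/w9.png

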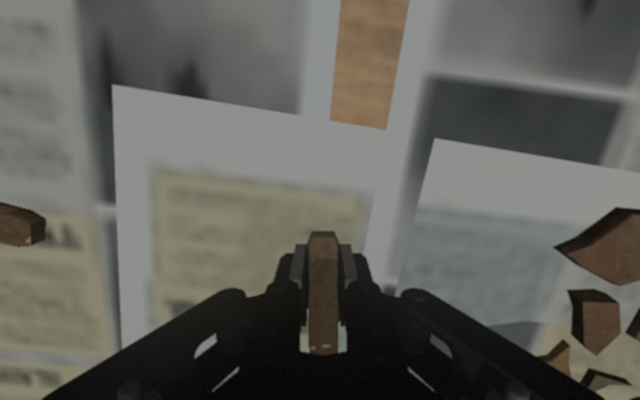

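Run:
```python
from h import *
C=np.load('clamp.npz');R,t=C['R'],C['t']
crop('t9',225,145,275,175,14,'t9d')
im=load('t9')
c=lambda x,y:(200+(x+.5)/6-.5,120+(y+.5)/6-.5)
for p in((392,227),(225,241.5)):
    X=onz(im,*c(*p),.0395);print(p,X,R.T@(X[:2]-t)*1e3)
```

```text
(392, 227) [0.62025994 0.09412884 0.0395    ] [-0.4239066  57.45361671]
(225, 241.5) [0.6133441  0.16555443 0.0395    ] [  0.9664376 129.1997758]
```

View pics/t9d.png

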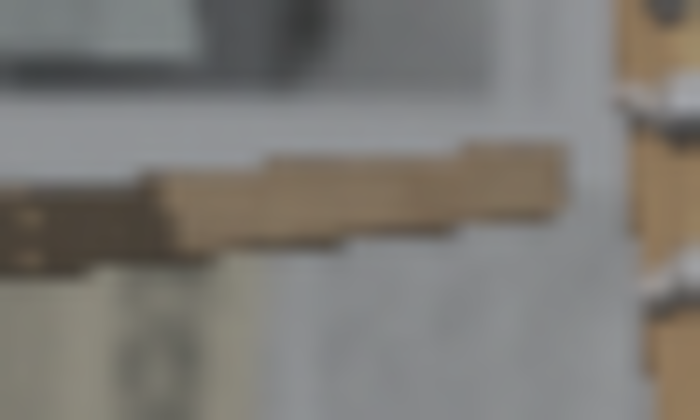

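>>> arm_command(commands=[[1,[0,0,-0.8],0],[1,[0,0,-0.8],0],[1,[0,0,0],0],[1,[0.116,-0.993,0],0],[1,[0.116,-0.993,0],0],[1,[0.116,-0.993,0],0],[1,[0.116,-0.993,0],0],[1,[0.116,-0.993,0],0],[1,[0,0,0],0],[1,[0,0,0],0]])

```text
clock: 9.1
position: [0.6099, 0.1894, 0.0019]
ee_rot: [0.706, -0.706, -0.041, 0.041]
contact_force: [0.2, 0.1, -0.0]
width: 0.0141
```

Run:
```python
from h import *
grab('scene','s10');grab('top','t10');s=manip.get_state();p=s['position'];print(p,s['width'],s['contact_force'],s['clock'])
crop('t10',220,120,330,200,7,'t10c');crop('s10',230,140,390,240,5,'s10c')
```

```text
[0.60978371 0.19001723 0.00187973] 0.013997895119916502 [-0.21962479  0.59436537 -1.26743166] 9.2
```

View pics/t10c.png

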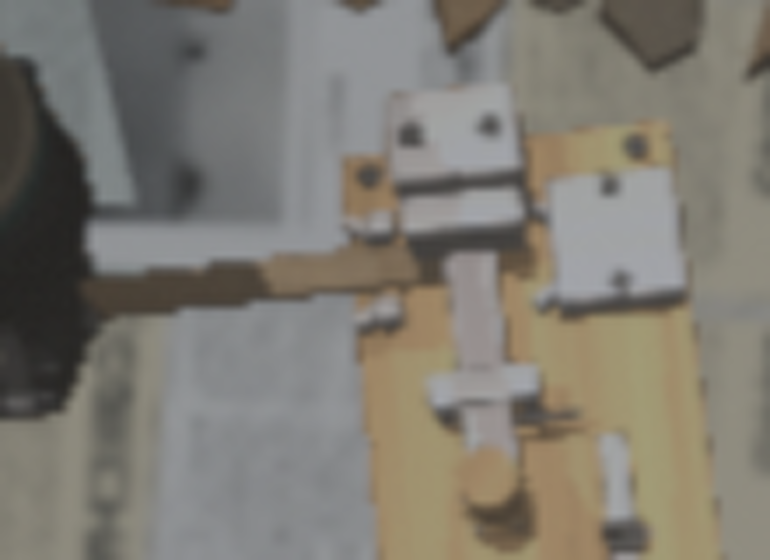

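View pics/s10c.png

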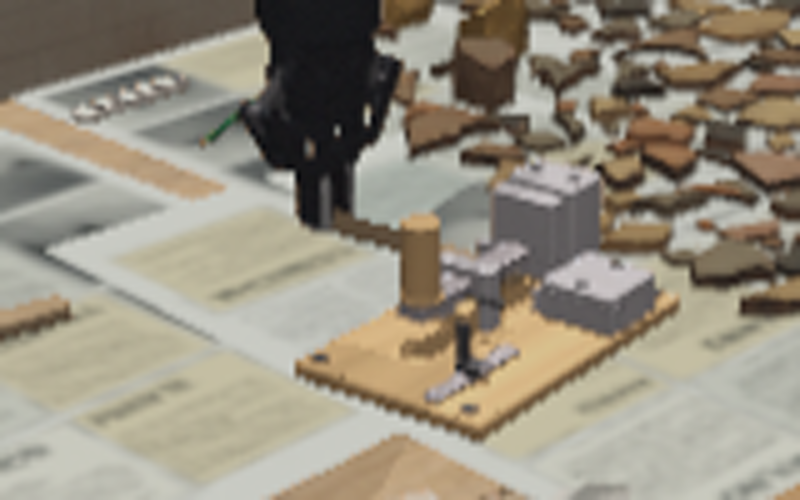

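>>> arm_command(commands=[[1,[0.116,-0.993,0],0],[1,[0.116,-0.993,0],0],[1,[0.116,-0.993,0],0],[1,[0.116,-0.993,0],0],[1,[0.116,-0.993,0],0],[1,[0.116,-0.993,0],0],[1,[0.058,-0.497,0],0],[1,[0.058,-0.497,0],0],[1,[0,0,0],0]])

```text
clock: 10.1
position: [0.618, 0.1196, 0.0018]
ee_rot: [-0.706, 0.706, 0.041, -0.041]
contact_force: [-0.2, 1.3, -0.8]
width: 0.0137
```

>>> arm_command(commands=[[1,[0.046,-0.397,0],0],[1,[0.035,-0.298,0],0],[1,[0,0,0],0]])

```text
clock: 10.4
position: [0.6186, 0.1145, 0.0019]
ee_rot: [0.707, -0.705, -0.041, 0.041]
contact_force: [-1.2, 4.0, 0.9]
width: 0.0139
```

>>> arm_command(commands=[[1,[0.023,-0.199,0],0],[1,[0,0,0],0]])

```text
clock: 10.6
position: [0.6186, 0.1144, 0.0019]
ee_rot: [0.708, -0.704, -0.041, 0.041]
contact_force: [-0.8, 9.1, -0.6]
width: 0.0142
```

Run:
```python
from h import *
grab('scene','s11');grab('top','t11');grab('wrist','w11');s=manip.get_state();p=s['position'];print(p,s['width'],s['contact_force'],s['clock'])
C=np.load('clamp.npz');R,t=C['R'],C['t'];print('tcp clamp',R.T@(p[:2]-t))
crop('t11',220,120,330,200,7,'t11c');crop('s11',230,140,390,240,5,'s11c')
```

```text
[0.61856045 0.11442982 0.00191355] 0.013543473880040815 [-0.81505621  8.44072479  0.05915518] 10.75
tcp clamp [0.00023564 0.07781493]
```

View pics/t11c.png

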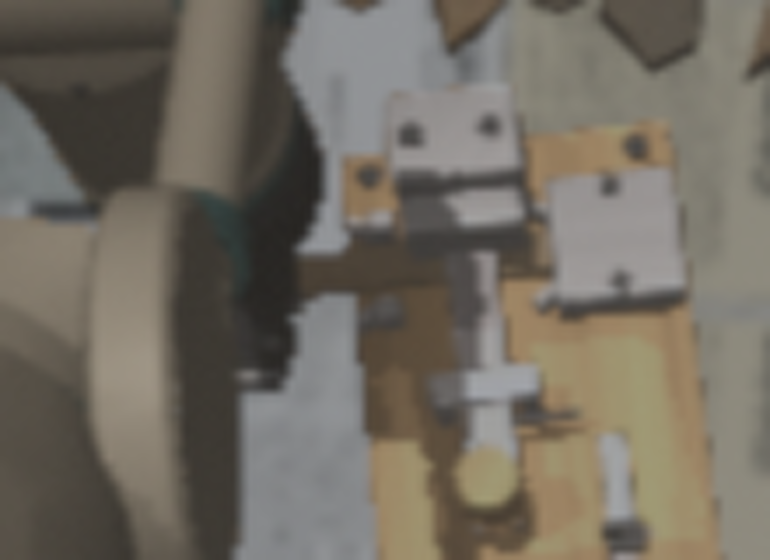

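View pics/w11.png

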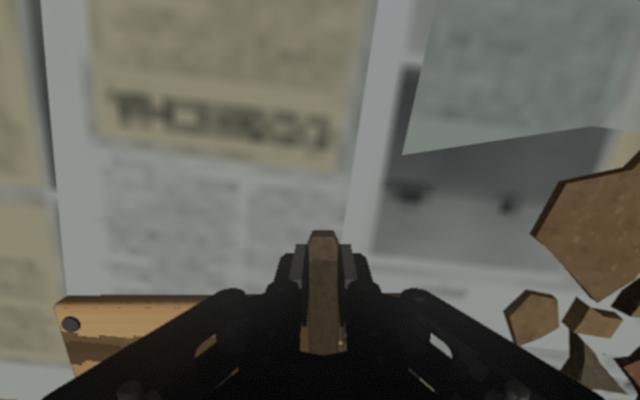

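>>> arm_command(commands=[[1,[-0.012,0.1,-0.1],0],[1,[0,0,-0.1],0],[1,[0,0,0],0],[4,[0,0,0],0],[4,[0,0,0],0],[4,[0,0,0],0],[4,[0,0,0],0]])

```text
clock: 11.45
position: [0.6188, 0.1119, -0.0002]
ee_rot: [-0.706, 0.706, 0.041, -0.041]
contact_force: [-0.4, 0.7, 0.7]
width: 0.0399
```

Run:
```python
from h import *
grab('wrist','w12');s=manip.get_state();p=s['position'];print(p,s['width'],s['contact_force'],s['clock'])
crop('w12',220,180,420,380,3,'w12c')
im=load('w12')
for v in range(225,345,10):
        print(v,[tuple(int(x) for x in (dep(im,u,v)*1e3).round()) for u in(318,324,328)])
```

```text
[ 6.18853980e-01  1.11942202e-01 -1.88378944e-04] 0.03993825807910323 [-1.24761412  0.10111341  0.59054222] 11.5
225 [(614, 127, 1), (617, 128, 1), (619, 128, 2)]
235 [(614, 130, 21), (617, 130, 20), (619, 131, 21)]
245 [(615, 126, 22), (618, 125, 21), (620, 125, 21)]
255 [(615, 120, 21), (618, 120, 20), (620, 120, 21)]
265 [(616, 114, 21), (619, 115, 22), (621, 115, 21)]
275 [(617, 109, 21), (619, 110, 22), (621, 110, 21)]
285 [(617, 104, 22), (620, 104, 22), (622, 104, 22)]
295 [(618, 98, 21), (621, 98, 21), (623, 98, 21)]
305 [(618, 92, 22), (622, 92, 21), (624, 92, 21)]
315 [(619, 87, 23), (622, 86, 22), (624, 87, 22)]
325 [(620, 80, 21), (623, 79, 20), (625, 81, 22)]
335 [(621, 74, 21), (624, 75, 22), (626, 75, 22)]
```

View pics/w12c.png

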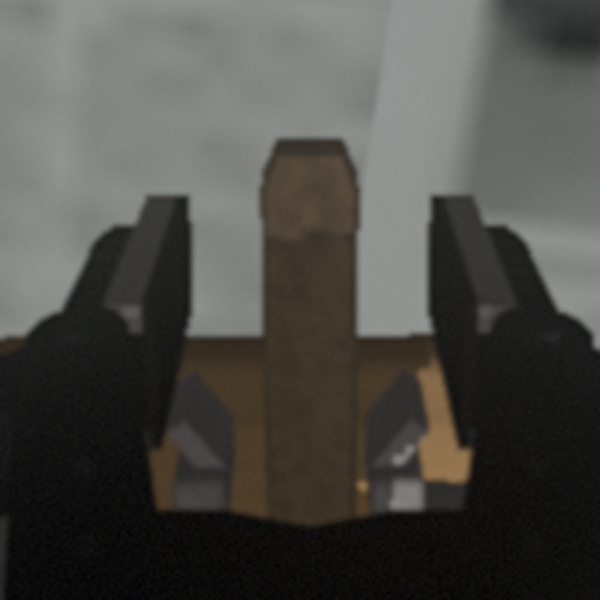

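Run:
```python
from h import *
im=load('w12');C=np.load('clamp.npz');R,t=C['R'],C['t']
E=R.T@onz(im,220+310/3,180+152/3,.021)[:2]
for u in(230,390):
    B=R.T@onz(im,220+u/3,180+338/3,.012)[:2];print('stickout',E-B)
```

```text
stickout [0.01430991 0.03954853]
stickout [-0.01436497  0.03956237]
```

Run:
```python
from h import *
im=load('w12');C=np.load('clamp.npz');R,t=C['R'],C['t']
E=R.T@onz(im,220+310/3,180+152/3,.021)[:2]
for r,z in((338,0),(338,.012),(346,.012),(350,.012)):
    B=R.T@onz(im,220+230/3,180+r/3,z)[:2];print(r,z,'stickout',E-B,B,E)
a=im['pixels'][285:312,290];print(a.mean(1).round().astype(int))
print([(v,tuple(int(x) for x in (dep(im,290,v)*1e3).round())) for v in range(286,312)])
```

```text
338 0 stickout [0.01548378 0.04745523] [0.61217881 0.01296709] [0.62766259 0.06042232]
338 0.012 stickout [0.01430991 0.03954853] [0.61335268 0.02087379] [0.62766259 0.06042232]
346 0.012 stickout [0.01435218 0.04120308] [0.6133104  0.01921924] [0.62766259 0.06042232]
350 0.012 stickout [0.01437342 0.04203408] [0.61328916 0.01838824] [0.62766259 0.06042232]
[133 134 132 131 131 129 112  73  42  42  42  43  44  43  46  49  51  52
  54  54  57  58  57  54  52  50  49]
[(286, (602, 88, 1)), (287, (602, 88, 2)), (288, (603, 87, 2)), (289, (603, 87, 1)), (290, (603, 86, 2)), (291, (603, 86, 2)), (292, (603, 86, 4)), (293, (603, 86, 4)), (294, (603, 86, 6)), (295, (603, 86, 6)), (296, (603, 86, 8)), (297, (603, 86, 8)), (298, (603, 85, 8)), (299, (604, 86, 10)), (300, (604, 86, 11)), (301, (604, 85, 11)), (302, (604, 85, 11)), (303, (604, 85, 13)), (304, (604, 84, 12)), (305, (604, 85, 14)), (306, (604, 83, 12)), (307, (604, 83, 13)), (308, (604, 81, 11)), (309, (604, 81, 12)), (310, (604, 81, 12)), (311, (604, 80, 13))]
```

>>> arm_command(commands=[[4,[0,0,3],0],[4,[0,0,5],0],[4,[0,0,5],0],[4,[-2.15,-2.08,0],0],[4,[-2.15,-2.07,0],0],[4,[-2.15,-2.08,0],0],[4,[-2.15,-2.07,0],0],[4,[0,0,0],0],[4,[0,0,0],0],[4,[0,0,0],0]])

```text
clock: 12.5
position: [0.5338, 0.0296, 0.1301]
ee_rot: [0.706, -0.706, -0.042, 0.041]
contact_force: [0.7, 0.7, 0.8]
width: 0.0402
```

Run:
```python
from h import *
grab('wrist','w13');grab('scene','s13');s=manip.get_state();p=s['position'];print(p,s['width'],s['contact_force'],s['clock'])
crop('w13',160,140,480,380,2.4,'w13c');crop('s13',230,100,390,240,5,'s13c')
im=load('w13')
for r in range(230,350,12): print(r,[tuple(int(x) for x in (dep(im,u,r)*1e3).round()) for u in(300,312,324,336,348)])
```

```text
[0.53373696 0.02984144 0.12979695] 0.04001745182722184 [ 0.38265478  0.32460659 -0.24391504] 12.6
230 [(516, -8, 13), (527, 25, 89), (535, 25, 88), (550, -3, 14), (562, -2, 14)]
242 [(518, -15, 23), (529, -17, 18), (540, -16, 16), (552, -15, 16), (563, -14, 14)]
254 [(519, -33, 13), (530, -32, 12), (542, -31, 12), (554, -30, 11), (565, -28, 12)]
266 [(520, -46, 13), (532, -44, 13), (543, -43, 13), (555, -42, 12), (567, -40, 13)]
278 [(521, -67, 1), (533, -64, 2), (546, -64, 1), (558, -61, 3), (571, -61, 1)]
290 [(522, -81, 1), (535, -78, 3), (548, -78, 1), (560, -77, 1), (573, -75, 1)]
302 [(524, -96, 1), (537, -94, 1), (549, -92, 2), (562, -90, 2), (575, -89, 1)]
314 [(525, -110, 2), (538, -108, 3), (551, -107, 2), (564, -106, 2), (577, -105, 1)]
326 [(527, -126, 1), (540, -123, 3), (553, -123, 2), (566, -122, 1), (579, -121, 1)]
338 [(528, -143, 1), (541, -141, 1), (555, -139, 2), (568, -137, 2), (581, -135, 3)]
```

View pics/w13c.png

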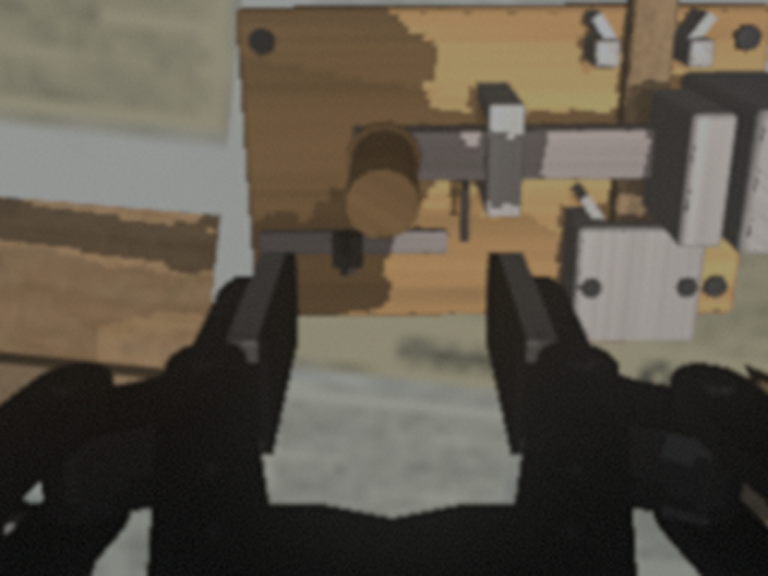

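View pics/s13c.png

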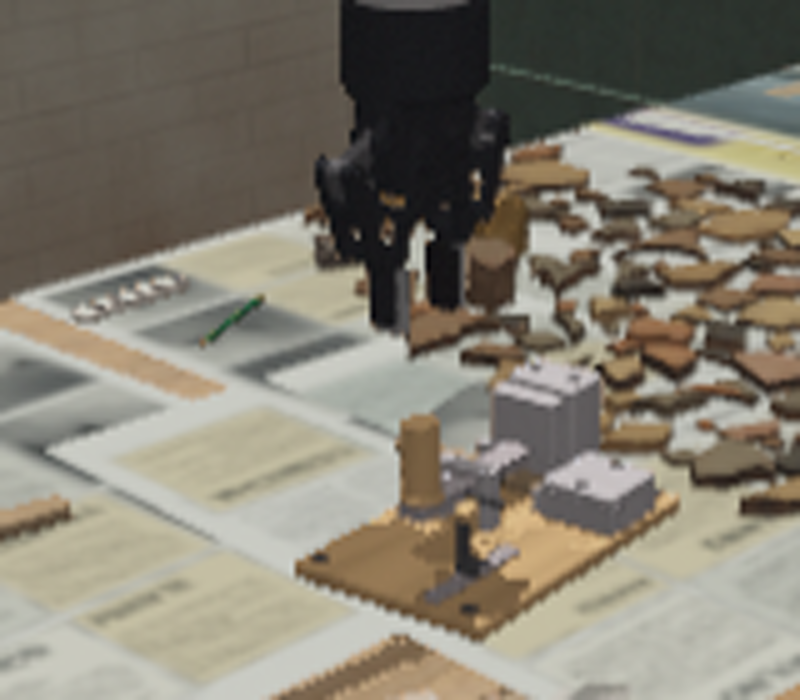

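Run:
```python
from h import *
crop('w13',280,200,380,270,8,'w13d')
im=load('w13');c=lambda x,y:(160+(x+.5)/2.4-.5,140+(y+.5)/2.4-.5)
C=np.load('clamp.npz');R,t=C['R'],C['t']
k=onz(im,*c(383,203),.088);print('knob',k,R.T@(k[:2]-t))
for e in((347,203),(420,203)):print(R.T@(onz(im,*c(*e),.088)[:2]-t))
```

```text
knob [0.531339   0.02900769 0.088     ] [-0.09627901  0.00305235]
[-0.10661012  0.00306128]
[-0.08565917  0.00304245]
```

View pics/w13d.png

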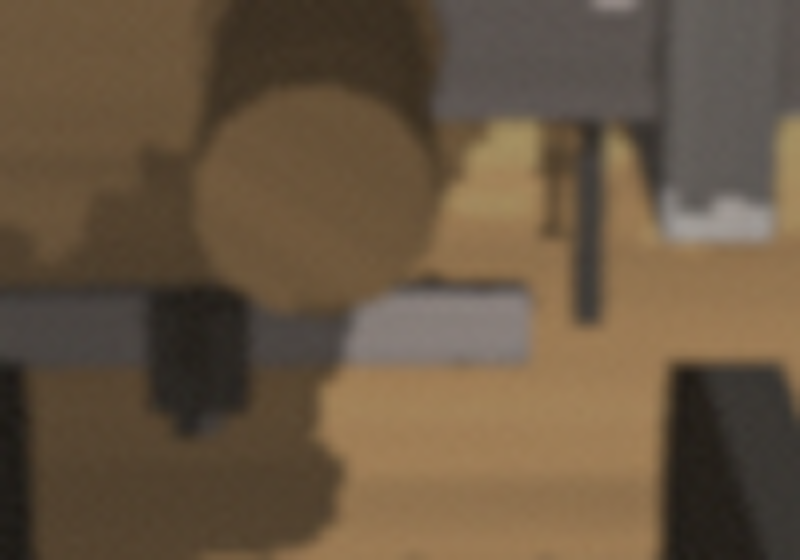

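Run:
```python
from h import *
im=load('w13');c=lambda x,y:(280+(x+.5)/8-.5,200+(y+.5)/8-.5)
C=np.load('clamp.npz');R,t=C['R'],C['t']
f=lambda p,z:R.T@(onz(im,*c(*p),z)[:2]-t)*1e3
print('ptr',f((588,322),.036),f((588,140),.036));print('mark',f((190,430),.044),f((178,425),.044),f((208,425),.044))
print('clip',f((150,400),.03),f((245,400),.03))
im=load('top0');c2=lambda x,y:(255+(x+.5)/8-.5,125+(y+.5)/8-.5)
g=lambda p,z:R.T@(onz(im,*c2(*p),z)[:2]-t)*1e3
crop('top0',290,165,325,215,14,'mk')
```

```text
ptr [-67.02283753 -31.63479426] [-67.63451391 -10.29422237]
mark [-110.70471521  -40.76538376] [-111.99403344  -40.16719198] [-108.74249767  -40.17016451]
clip [-116.16067239  -43.92431009] [-105.30374215  -43.934191  ]
```

View pics/mk.png

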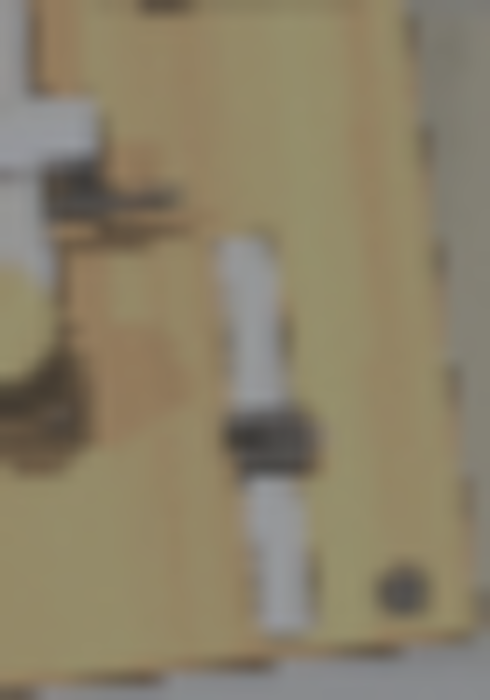

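>>> arm_command(commands=[[4,[-0.24,-0.08,-3],0],[4,[0,0,-3],0],[4,[0,0,-2],0],[4,[0,0,-0.8],0],[4,[0,0,0],0],[4,[0,0,0],0]])

```text
clock: 13.2
position: [0.5315, 0.0287, 0.0425]
ee_rot: [-0.706, 0.706, 0.042, -0.041]
contact_force: [-0.0, 0.3, 0.1]
width: 0.0397
```

Run:
```python
from h import *
grab('wrist','w14');grab('scene','s14');s=manip.get_state();p=s['position'];print(p,s['width'],s['contact_force'],s['clock'])
crop('w14',160,140,480,380,2.4,'w14c');crop('s14',230,100,390,240,5,'s14c')
```

```text
[0.53164257 0.02858036 0.04299651] 0.040140985513577136 [ 0.08932372 -0.82842221  0.42482481] 13.3
```

View pics/w14c.png

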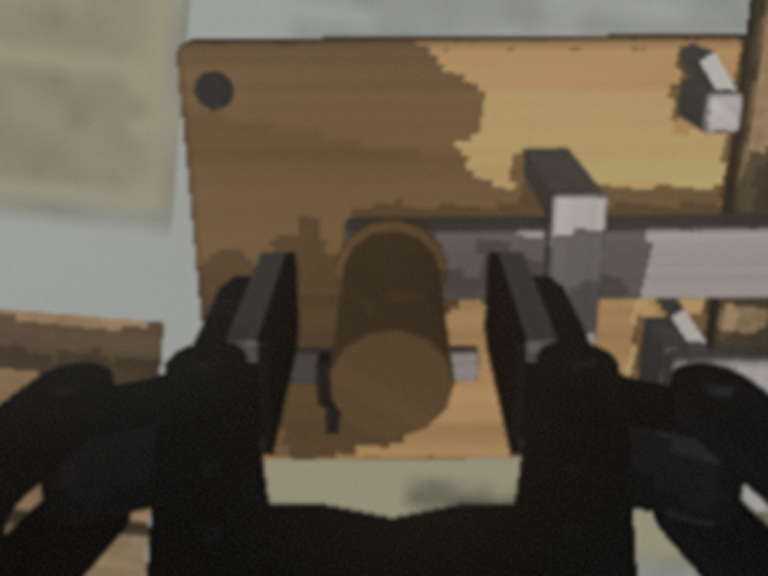

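View pics/s14c.png

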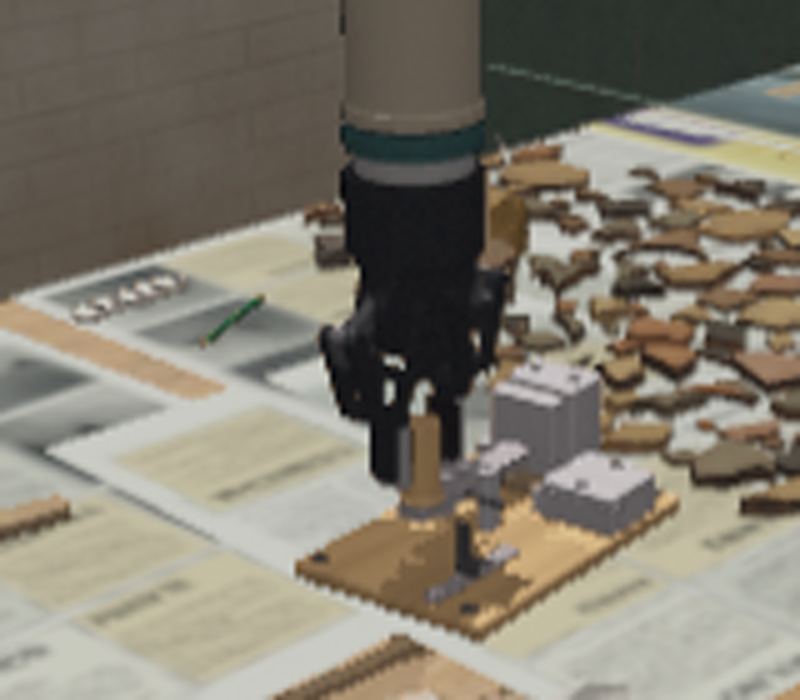

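>>> arm_command(commands=[[1.5,[0,0,0],0],[1.5,[0,0,0],0],[1.5,[0,0,0],0],[1.5,[0,0,0],0]], grip_force=60)

```text
clock: 13.7
position: [0.5315, 0.0285, 0.043]
ee_rot: [-0.706, 0.706, 0.042, -0.04]
contact_force: [1.0, 1.3, 6.9]
width: 0.0198
```

>>> arm_command(commands=[[1.5,[-0.497,-0.058,0],0],[1.5,[-0.497,-0.058,0],0],[1.5,[-0.497,-0.058,0],0],[1.5,[-0.497,-0.058,0],0],[1.5,[-0.497,-0.058,0],0],[1.5,[-0.497,-0.058,0],0],[1.5,[-0.497,-0.058,0],0],[1.5,[-0.298,-0.035,0],0],[1.5,[0,0,0],0],[1.5,[0,0,0],0]])

```text
clock: 14.7
position: [0.4973, 0.0242, 0.043]
ee_rot: [-0.706, 0.706, 0.044, -0.037]
contact_force: [7.5, 2.0, -1.1]
width: 0.0198
```

Run:
```python
from h import *
grab('wrist','w15');grab('scene','s15');grab('top','t15');s=manip.get_state();p=s['position'];print(p,s['width'],s['contact_force'],s['clock'])
crop('w15',160,140,480,380,2.4,'w15c');crop('s15',270,150,380,235,7,'s15c');crop('t15',220,120,330,220,7,'t15c')
```

```text
[0.49739525 0.02421047 0.04300404] 0.019676714867677244 [ 7.5590638   2.54141869 -0.48033047] 14.85
```

View pics/w15c.png

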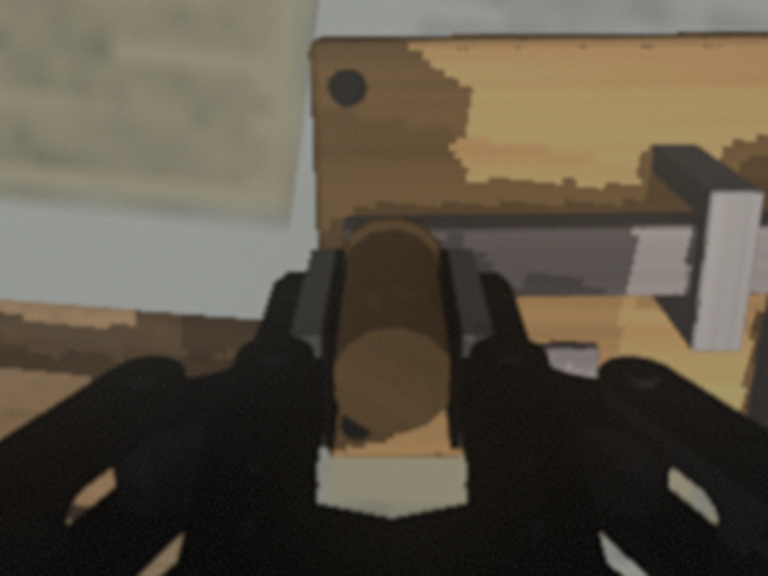

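View pics/s15c.png

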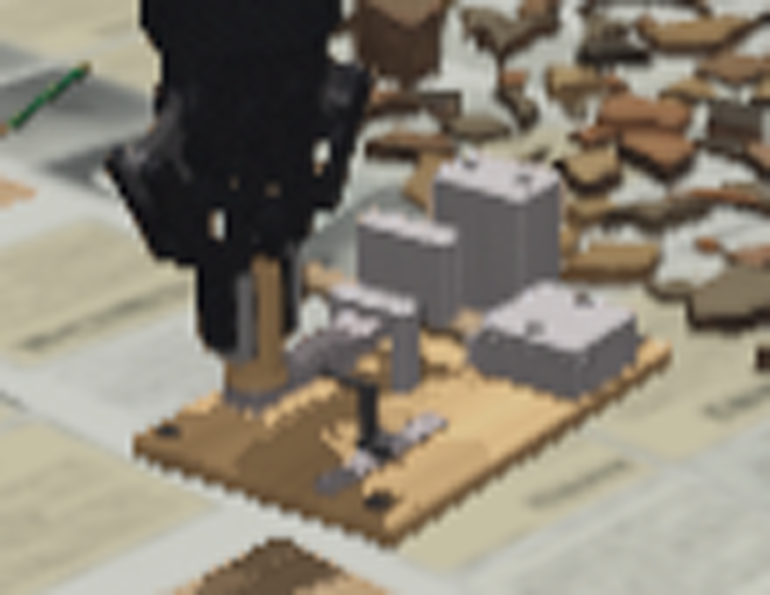

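View pics/t15c.png

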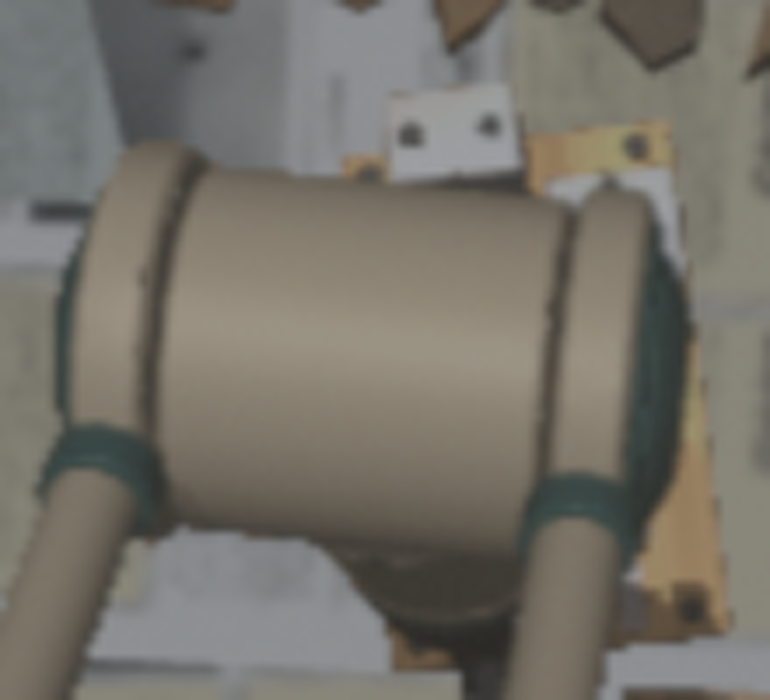

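>>> arm_command(commands=[[1.5,[-0.497,-0.058,0],0],[1.5,[-0.298,-0.035,0],0],[1.5,[0,0,0],0],[1.5,[0,0,0],0]])

```text
clock: 15.25
position: [0.4897, 0.0233, 0.043]
ee_rot: [-0.706, 0.706, 0.044, -0.037]
contact_force: [8.5, 2.7, -0.4]
width: 0.0197
```

Run:
```python
from h import *
grab('wrist','w16');grab('scene','s16');s=manip.get_state();p=s['position'];print(p,s['width'],s['contact_force'],s['clock'])
C=np.load('clamp.npz');R,t=C['R'],C['t'];print('travel',(R.T@(p[:2]-[.5315,.0285]))*1e3)
crop('w16',160,140,480,380,2.4,'w16c');crop('s16',300,185,350,225,15,'s16c')
im=load('s16')
def pr(x,y,z):
    w=R@np.array([x,y+.003])+t; return (proj(im,[w[0],w[1],z])-[300,185]+.5)*15-.5
print('mark top',pr(-.1107,-.0437,.044),'line',pr(-.1107,-.0437,.036),'ptr now?',pr(-.0673-.0425,-.035,.036))
```

```text
[0.48981319 0.02328889 0.04301106] 0.019567414622676214 [ 9.02555951  2.40260101 -1.41662997] 15.35
travel [-42.00975815  -0.35540933]
mark top [351.36989218 291.30661813] line [351.59226963 331.70795113] ptr now? [316.0172439 317.2885991]
```

View pics/s16c.png

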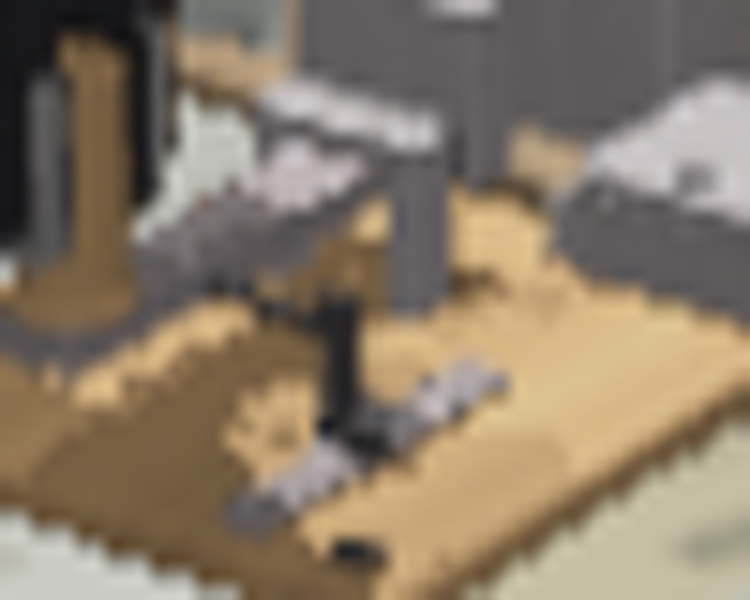

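View pics/w16c.png

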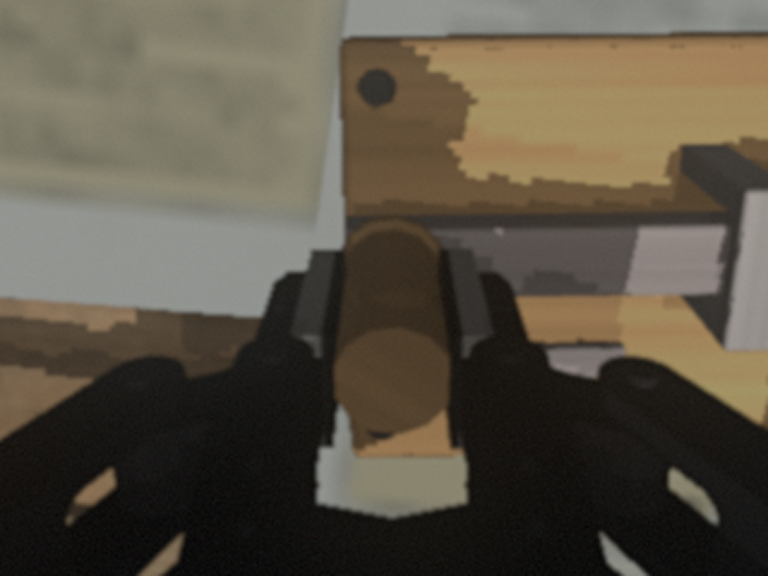

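Run:
```python
from h import *
C=np.load('clamp.npz');R,t=C['R'],C['t']
c=lambda x,y:(160+(x+.5)/2.4-.5,140+(y+.5)/2.4-.5)
for n,l,r,y in(('w13',347,420,203),('w14',331,453,385),('w15',334,449,380),('w16',334,450,380)):
    im=load(n);k=onz(im,*c((l+r)/2,y),.088);print(n,R.T@(k[:2]-t)*1e3)
im=load('s16')
def pr(x,y,z):
    w=R@np.array([x,y+.003])+t; return (proj(im,[w[0],w[1],z])-[300,185]+.5)*15-.5
a=cv2.imread('pics/s16c.png')
for x,col in((-.1107,(0,0,255)),(-.1107+.0013,(0,255,0))):
  p=[tuple(int(v) for v in pr(x,y,.036)) for y in(-.008,-.0315)];print(p);cv2.line(a,p[0],p[1],col,1)
p=[tuple(int(v) for v in pr(-.1107,-.0437+.003,z)) for z in(.012,.044)];cv2.line(a,p[0],p[1],(255,0,255),1)
cv2.imwrite('pics/s16d.png',a)
```

```text
w13 [-96.13551597   3.05221682]
w14 [-96.39237719   2.41762638]
w15 [-131.29581415    2.54600326]
w16 [-138.85377711    2.47665524]
[(195, 280), (297, 313)]
[(199, 277), (301, 311)]
```

View pics/s16d.png

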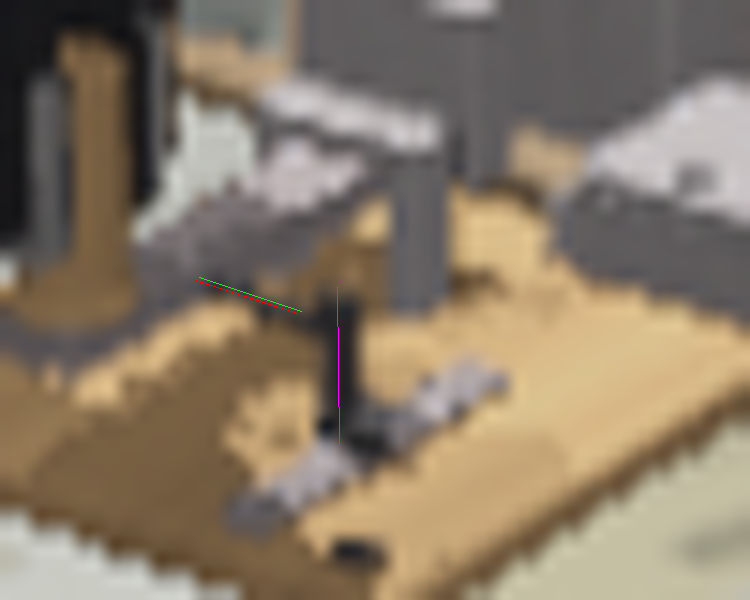

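>>> arm_command(commands=[[1.5,[-0.07,-0.01,0],0],[1.5,[0,0,0],0],[1.5,[0,0,0],0],[1.5,[0,0,0],0],[1.5,[0,0,0],0],[1.5,[0,0,0],0],[1.5,[0,0,0],0],[1.5,[0,0,0],0],[1.5,[0,0,0],0],[1.5,[0,0,0],0]])

```text
clock: 16.35
position: [0.4892, 0.0232, 0.043]
ee_rot: [-0.706, 0.706, 0.045, -0.037]
contact_force: [9.1, 2.3, -0.6]
width: 0.0198
```

Run:
```python
from h import *
grab('wrist','w17');grab('scene','s17');s=manip.get_state();p=s['position'];print(p,s['width'],s['contact_force'],s['qd'],s['clock'])
crop('s17',260,130,380,230,6.5,'s17c');crop('w17',160,140,480,380,2.4,'w17c')
C=np.load('clamp.npz');R,t=C['R'],C['t'];print('travel',(R.T@(p[:2]-[.5315,.0285]))*1e3)
```

```text
[0.48923551 0.02318694 0.04301889] 0.019790137088119445 [ 9.40902192  2.36385989 -1.77843088] [ 0.00035993  0.00194647 -0.00294991  0.00040768  0.00097309  0.0014403 ] 16.45
travel [-42.59535165  -0.38986605]
```

View pics/s17c.png

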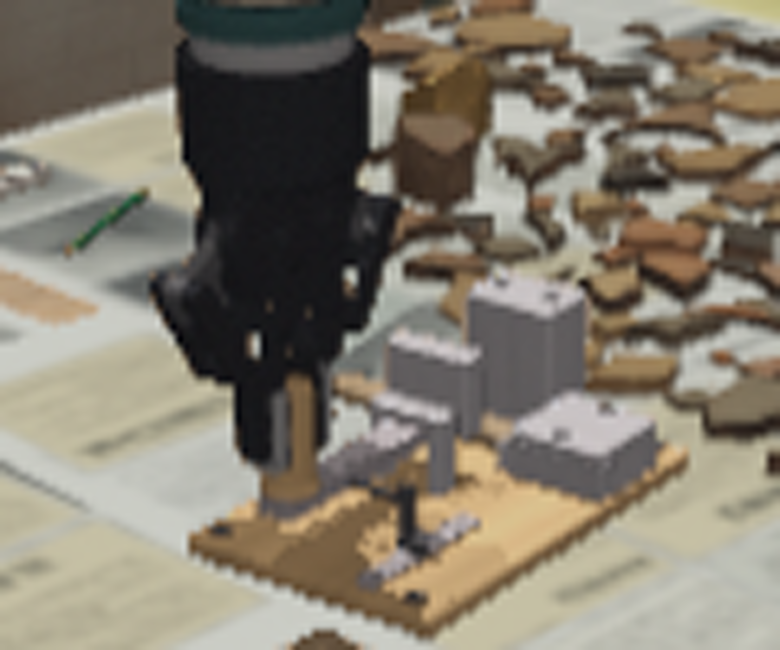

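View pics/w17.png

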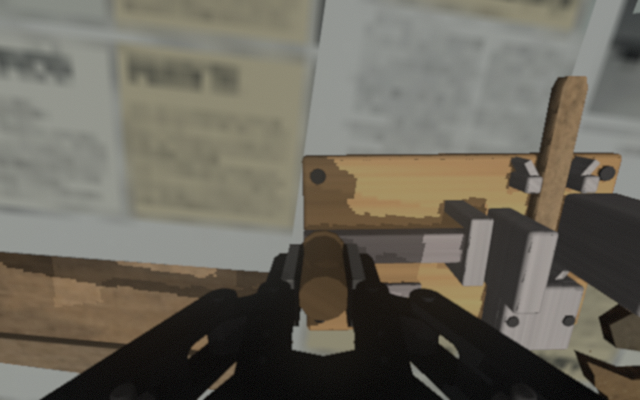

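```bash
python3 - <<'E'
from h import *
C=np.load('clamp.npz');R,t=C['R'],C['t'];im=load('w17')
f=lambda u,v,z:(R.T@(onz(im,u,v,z)[:2]-t)*1e3).round(1)
print('end',f(571,80,.021),'corners',f(304,160,.012),f(618,159,.012),'stick mid near board edge',f(560,148,.021))
c=lambda x,y:(160+(x+.5)/2.4-.5,140+(y+.5)/2.4-.5)
print('knob',f(*c((334+450)/2,380),.088))
E
python3 -c "
from rig import manip
print(manip.sign_off())"
```

```text
end [-2.7 93.2] corners [-150.1   48.1] [44.8 48.4] stick mid near board edge [-0.6 56.2]
knob [-139.4    2.5]
the job is handed in; nothing more can be done
None
```

The scraper is fully home in the slot and released. The jaw is pulled to the mark, and the gripper is still holding the knob. I handed the job in at about 16.5 s; no verdict is given.

- **Choosing the scraper:** I took the stick near pixel (198,197) in the top view, which measured about 160 × 15 mm. The other stick, near (206,267), measured about 207 mm.
- **Inserting it:** I pushed until the end wall answered with about 9 N and no further movement, then opened the fingers. In the last wrist picture it lies flat between the guide cheeks. Its top was at z ≈ 21 mm, and it stuck out about 44–45 mm past the board edge, against 44 mm nominal.
- **Setting the jaw:** The pointer-to-mark distance measured 43.3 mm before the pull. The knob has moved about 43.1 mm by the last picture, or 42.6 mm by the arm's own reading. The spring pulls with about 9.4 N, and the arm was at rest. I could not read pointer against blade any finer than the roughly 1 px of the scene view.
- **Bystanders:** I moved nothing near the sherd, lens and canister, and did not measure them again at the end.

**What disagreed**
- **Fingertip height:** The fingertips sit about 13–18 mm above the reported TCP, not 17 mm ahead of it. The first grasp therefore closed on air above the stick, and I redid it 30 mm lower using the depth images.
- **Finger opening:** It reads about 2 mm low: 14 mm on the 16 mm stick and 20 mm on the 22 mm knob.
- **Top camera:** It differs from the wrist camera by about 3 mm in y, which I corrected for.

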